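# Breaker test and blank loading at the deburring tumbler

### The arm

A 6-joint arm with a two-finger parallel gripper is mounted at the origin on the work surface. World frame = base frame: x ahead of the robot, y to its left, z up, the work surface at z = 0. Lengths are in m, angles in rad, forces in N, time in s.
With the tool pointing down it reaches from about 0.3 to 0.85 m from the base axis. Payload 4.2 kg.
Tool frame: the origin (TCP) lies at the very end of the fingers, on their centre line; the grasp point (between the pads) lies 19 mm behind it (r.hold_point_z is the distance from the TCP to the grasp point, in m); z points along the fingers, y is the line along which they close (so a half turn about z gives the same grasp; the last joint's range is limited). The gripper opens to 91 mm and grips with 3 to 60 N. Pads are 32 mm wide; open, the fingers measure 118 mm over their backs; the gripper's body (76 mm by 178 mm) begins 60 mm behind the grasp point.
Start: joints at [1.127, 0.32, 1.565, -0, 1.257, -0.02], TCP at [0.236, 0.524, 0.214] pointing down, gripper open.
Joint ranges: [-3.11, 3.11], [-0.84, 2.01], [0.21, 2.61], [-1.34, 4.49], [0.05, 2.63], [-2.56, 2.56]. Speed limits (rad/s): [2.57, 2.57, 3.14, 3.14, 3.14, 3.14].

### API

Orientations are given as a unit quaternion [x, y, z, w].
In Python, from plant import r gives the robot as it stands. The module is installed in compiled form; this text tells all that it offers.
- The arm moves only by the tool jog_arm, never from a script. Its arguments are lists of equal length, an entry for each row: "offset": the shift along the tool's x, y, z in units of 0.03 m (1.0 is 0.03 m), a list of three; "roll": the turn about the tool's z in units of 8 degrees (1.0 is 8 degrees). A call has exactly 10 rows; each row shifts and turns the commanded pose from where the row before left it, along the tool's axes as they then stand; what a row does not reach is not made up. A row lasts 1/10 s, in which the tool goes at most 50 mm and 8.59 degrees, less where a joint would pass 70% of its speed; a pose out of reach is approached as far as the arm can. A call with a number of a shift or a turn outside -1 to 1 is refused whole. A call with a gripper value outside its range is refused whole. "hand" is the opening, from 0 (shut) to 1 (fully open), set as the call begins (left out, the last holds). The fingers move at their own pace and stop on an object; "force" is the grip in N (left out, the last holds). Time passes only in rows, so rows that do not move let the fingers close, or fill a call up. It gives the time, the measured TCP pose, the force, the opening and the grip force at its end, in the units of the state.
- r.observe(): the state, without advancing time (a new reading comes with each control period).
- r.grab_frame(name): name is "side" or "top"; returns the picture (400x640x3 uint8, red, green, blue); there is no depth.
- r.camera_model(name): a dict with "K" (3x3 intrinsics, pixels), "T" (4x4, takes a point from camera to world coordinates). Camera axes: x right, y down, z forward; pixel columns grow to the right and rows downward; lengths in m; the calibration is good to about 2 mm. A picture is of the moment at which its call begins. camera_model takes no time and is no camera call.
- r.finish_job(): hands the job in; it is judged then, once.
The state is a dict: "time_s": time; "joints": joint angles; "qd": joint speeds; "joint_torque": joint torques, N m; "ee_pos": TCP position; "eef_rot": TCP orientation; "ft_force": force on the tool from outside, world axes, zero at the start; "torque": the same for the moment, N m; "finger_gap": opening from 0.0 (shut) to 1.0 (fully open); "grip_force": force on a finger pad.
Only numpy, scipy, OpenCV 4.12 (cv2) and the standard library are available. Lean on these libraries where they do the work, as an engineer would, in place of code of your own. Each camera call takes 0.05 s, during which the arm holds its last target. There are 200 camera calls.

### The job

Get the deburring tumbler ready for its next batch, leaving the other things on the bench where they are: first test its safety breaker by pressing the white test button so that the lever drops, then lift the lever back up until it stays up. Next tip the metal blanks out of the scoops on the tray through the funnel into the barrel (a scoop may be empty already), and stand each empty scoop upright back on the tray. Once all the blanks are in the barrel, lift the funnel off and set it upright in its black round stand.

Things in the scene. Friction and masses are not known exactly. Their poses are not given: they have to be found in the camera images.
- supply: Grey sheet-metal supply box of the tumbler, 160 x 160 mm, 45 mm high in front (-x side) and 103 mm at the back: its top face slopes up at 20 degrees along its own +x. Fixed to the bench. Origin: centre of the underside. A black breaker case (130 x 116 x 10 mm) lies on the sloping face.
- test_button (a joint): White round test button (18 mm across, standing 18 mm out of the breaker case), to the right of the lever (supply -y side). Slides square into the sloping face; 0 = out, 0.008 m = fully in. About 5 N presses it home; it trips the lever at 0.005 to 0.007 m, and springs back out.
- button_top (a point): Middle of the button's top face. Press along the face's inward normal: in the supply box's frame (0.34, 0, -0.94); pressing straight down also works.
- lever (a joint): Grey breaker lever, 28 mm wide (along supply y), 11 mm thick, standing 40 mm out. 0 = up (ON): leans 17 degrees past vertical towards supply +x and stays. When tripped it drops towards supply -x to 1.17 rad. Weighted, almost no friction: pushed back past vertical (joint under 0.3) it falls on to its stop at 0; a light push (1 N) moves it.
- lever_tip (a point): Middle of the lever's free end, 54 mm from its hinge axis, which runs along supply y through the point (1, 20, 70) mm of the supply box's frame.
- barrel: White plastic tumbling barrel, upright and fixed: 110 mm wide, 115 mm high, inner floor at 6 mm; from 98 mm up a neck 88 mm outside and 80 mm inside. Origin: centre of the underside.
- funnel: Loose aluminium funnel (0.12 kg), 112 mm high: spout 72 mm outside, 66 inside, 40 long, then a 55 degree cone to a 174 mm mouth. Origin: centre of the spout end, z up.  At the start it hangs in the barrel neck, origin 70 mm above the bench, mouth at 182 mm; lift it 55 mm to clear the neck.
- funnel_handle (a point): Grip point inside the funnel's handle: a straight level bar 12 mm wide and 18 mm high that runs out from the rim along the funnel's -x, from 83 to 139 mm off the axis. The point is 115 mm off the axis and 102 mm above the funnel's origin.
- stand: Fixed black round funnel stand: upright tube 114 mm outside, 104 mm inside, 76 mm high on a 148 mm foot. The funnel's cone centres itself in the tube when lowered in upright; its origin then stands about 13 mm above the bench. Origin: centre of the underside.
- tray: Fixed grey plastic tray, 160 mm (its x) by 310 mm (its y), floor 4 mm thick, rim 12 mm high. Origin: centre of the underside. Three scoops stand on it side by side along its y, about 97 mm apart, their lips towards its -x side.
- glue: White glue jar, 52 mm across, 95 mm high, loose bystander. Origin: centre of the underside.
- scoop0: Loose steel charge scoop (0.16 kg): flat pan 66 mm wide, floor 65 mm long, walls 42 mm high at the sides and back (+x end); in front (-x) the floor runs up a 30 degree ramp to an open lip at x -75, z 27 mm. Handle: bar along its x, 12 mm wide, 14 mm high, over the pan from x -27 to 39, centred at z 85, held by a post at the back. Origin: underside, middle of the pan.
- blank0a: Dark sintered metal blank, a block 20 x 26 x 16 mm, 60 g, lying in scoop0 at the start. Origin: centre of one 20 x 26 face. May be absent.
- blank0b: Dark sintered metal blank, a block 20 x 26 x 16 mm, 60 g, lying in scoop0 at the start. Origin: centre of one 20 x 26 face. May be absent.
- scoop1: Loose steel charge scoop (0.16 kg): flat pan 66 mm wide, floor 65 mm long, walls 42 mm high at the sides and back (+x end); in front (-x) the floor runs up a 30 degree ramp to an open lip at x -75, z 27 mm. Handle: bar along its x, 12 mm wide, 14 mm high, over the pan from x -27 to 39, centred at z 85, held by a post at the back. Origin: underside, middle of the pan.
- blank1a: Dark sintered metal blank, a block 20 x 26 x 16 mm, 60 g, lying in scoop1 at the start. Origin: centre of one 20 x 26 face. May be absent.
- blank1b: Dark sintered metal blank, a block 20 x 26 x 16 mm, 60 g, lying in scoop1 at the start. Origin: centre of one 20 x 26 face. May be absent.
- scoop2: Loose steel charge scoop (0.16 kg): flat pan 66 mm wide, floor 65 mm long, walls 42 mm high at the sides and back (+x end); in front (-x) the floor runs up a 30 degree ramp to an open lip at x -75, z 27 mm. Handle: bar along its x, 12 mm wide, 14 mm high, over the pan from x -27 to 39, centred at z 85, held by a post at the back. Origin: underside, middle of the pan.
- blank2a: Dark sintered metal blank, a block 20 x 26 x 16 mm, 60 g, lying in scoop2 at the start. Origin: centre of one 20 x 26 face. May be absent.
- blank2b: Dark sintered metal blank, a block 20 x 26 x 16 mm, 60 g, lying in scoop2 at the start. Origin: centre of one 20 x 26 face. May be absent.
Mind the look-alikes: they are no part of the job. What is shaped like the scoop1 but pink is not meant.

How it is judged:
On the way, in this order (a step that is already met when the one before it is completed fails the run):
1. the test button is pressed while the lever is still up (value of joint test_button above 0.0025 m and value of joint lever below 0.7 rad).
2. the lever has dropped (value of joint lever above 0.95 rad), for 0.1 s.
3. the lever is back up and stays there, with the button out (value of joint lever below 0.1 rad and value of joint test_button below 0.002 m), for 0.3 s.
4. all the blanks are in the barrel, with the funnel still on it (horizontal distance between each of blank0a, blank0b, blank1a, blank1b, blank2a, blank2b and barrel below 0.05 m and z of each of blank0a, blank0b, blank1a, blank1b, blank2a, blank2b in the frame of barrel below 0.07 m and horizontal distance between funnel and barrel below 0.012 m and height (world z) of funnel below 0.085 m), for 0.3 s.
At the end, for the whole second after the job is handed in: Lever up (within 0.1 rad of its stop), button out; every blank inside the barrel below its neck; every scoop upright on the tray (tilt under 0.12 rad); funnel upright in the stand (axis within 12 mm, tilt under 0.12 rad, spout end under 30 mm above the bench); all at rest and let go (all of step 3 and horizontal distance between each of blank0a, blank0b, blank1a, blank1b, blank2a, blank2b and barrel below 0.05 m and z of each of blank0a, blank0b, blank1a, blank1b, blank2a, blank2b in the frame of barrel below 0.07 m and angle between each of scoop0, scoop1, scoop2, funnel's own z axis and vertical below 0.12 rad and z of each of scoop0, scoop1, scoop2 in the frame of tray below 0.016 m and x of scoop0 in the frame of tray between -0.085 and 0.085 m and y of scoop0 in the frame of tray between -0.155 and 0.155 m and linear speed of each of scoop0, scoop1, scoop2, funnel below 0.02 m/s and x of scoop1 in the frame of tray between -0.085 and 0.085 m and y of scoop1 in the frame of tray between -0.155 and 0.155 m and x of scoop2 in the frame of tray between -0.085 and 0.085 m and y of scoop2 in the frame of tray between -0.155 and 0.155 m and horizontal distance between funnel and stand below 0.012 m and height (world z) of funnel below 0.03 m); the robot touches nothing.
It fails at once if the glue jar is moved more than 30 mm (distance of glue from where it was at the start of the episode above 0.03 m).
Of blank0a, blank0b, blank1a, blank1b, blank2a, blank2b only 3 to 6 are there at a start; the rules pass over those that are not, and their reading is None.
At some moment in a run one of scoop0, scoop1, scoop2 may be knocked a few centimetres aside while the robot is not near it.
It also fails if it takes over 210 s, if anything falls off the work surface, if the arm or the gripper's body presses on something with over 40 N, if the wrist force passes 120 N, or if a joint passes its speed limit or range.

## Working session

There is one attempt and no reset: what is moved stays moved. The work goes in short steps, Python scripts to look and compute and a tool call to move; the robot and the scene stay as the last step left them, time stands still between calls to the robot, and variables do not carry over. Pictures are saved under pics/ and viewed, at most 14 in all, crops included, and the job is handed in when it is done.

Besides the shell and the picture viewer there is one more tool, called after "Emit:" as name([rows], argument=value, ...), one row to a line, values as JSON. jog_arm: Moves the arm, as the interface text tells. Shifts and turns lie within -1 to 1; 1 stands for 0.03 m of shift or 8 degrees of turn. Its arguments: {"type":"object","properties":{"offset":{"type":"array","items":{"type":"array","items":{"type":"number","minimum":-1,"maximum":1}}},"roll":{"type":"array","items":{"type":"number","minimum":-1,"maximum":1}},"hand":{"type":"number"},"force":{"type":"number"}},"required":["offset","roll"]}

```bash
mkdir -p pics
cat > h.py <<'E'
import numpy as np, cv2
from plant import r
from scipy.spatial.transform import Rotation as R
def snap(n,f):
    im=r.grab_frame(n); cv2.imwrite('pics/'+f,im[:,:,::-1]); return im
def cm(n):
    c=r.camera_model(n); return np.array(c['K']),np.array(c['T'])
def ray(n,u,v):
    K,T=cm(n); d=T[:3,:3]@np.linalg.solve(K,[u,v,1.]); return T[:3,3],d
def onz(n,u,v,z):
    o,d=ray(n,u,v); return o+d*(z-o[2])/d[2]
def proj(n,p):
    K,T=cm(n); q=K@(T[:3,:3].T@(np.array(p)-T[:3,3])); return q[:2]/q[2]
def st():
    s=r.observe(); print(s['time_s'],np.round(s['ee_pos'],4),np.round(R.from_quat(s['eef_rot']).as_matrix(),3).tolist(),np.round(s['joints'],3),s['finger_gap'],s['grip_force'],np.round(s['ft_force'],1))
E
python3 - <<'E'
from h import *
snap('top','t0.png');snap('side','s0.png');st()
for n in('top','side'):
    K,T=cm(n);print(n,K.round(1).tolist(),T.round(3).tolist())
E
```

```text
0.1 [0.2363 0.5237 0.2132] [[-0.912, 0.411, -0.001], [0.411, 0.912, -0.001], [0.0, -0.002, -1.0]] [ 1.127  0.32   1.565 -0.     1.257 -0.02 ] 1.0000409307456686 0.0 [-0.2  0.3 -0.2]
top [[479.9, 0.0, 306.6], [0.0, 479.9, 199.3], [0.0, 0.0, 1.0]] [[0.018, -0.987, 0.159, 0.335], [-1.0, -0.016, 0.011, 0.072], [-0.008, -0.16, -0.987, 1.469], [0.0, 0.0, 0.0, 1.0]]
side [[486.2, 0.0, 312.7], [0.0, 486.2, 200.3], [0.0, 0.0, 1.0]] [[0.922, -0.302, 0.242, 0.203], [-0.387, -0.686, 0.617, -0.794], [-0.02, -0.663, -0.749, 1.155], [0.0, 0.0, 0.0, 1.0]]
```

View pics/t0.png

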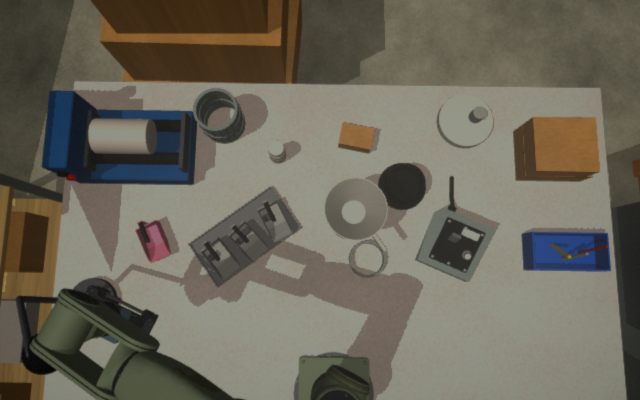

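View pics/s0.png

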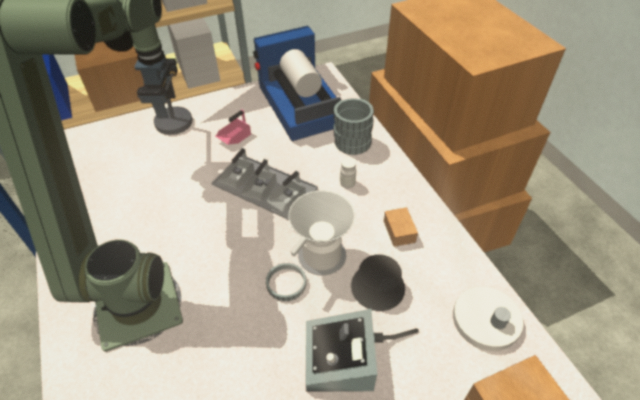

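Run:
```python
import cv2,numpy as np
t=cv2.imread('pics/t0.png');s=cv2.imread('pics/s0.png')
a=cv2.resize(t[180:290,180:310],None,fx=4,fy=4,interpolation=cv2.INTER_CUBIC)
b=cv2.resize(t[150:290,315:515],None,fx=4,fy=4,interpolation=cv2.INTER_CUBIC)
c=cv2.resize(s[140:390,195:445],None,fx=2.4,fy=2.4,interpolation=cv2.INTER_CUBIC)
cv2.imwrite('pics/c1.png',a);cv2.imwrite('pics/c2.png',b);cv2.imwrite('pics/c3.png',c)
```

```text
(no output)
```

View pics/c1.png

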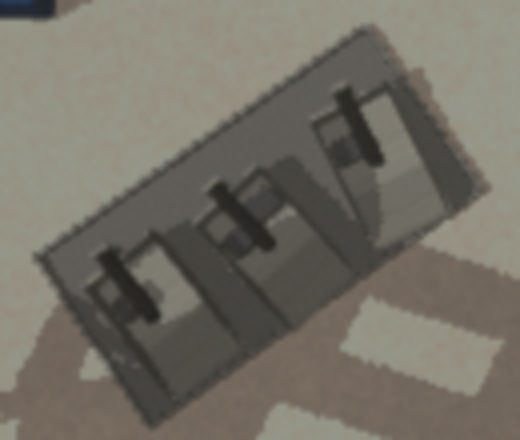

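View pics/c2.png

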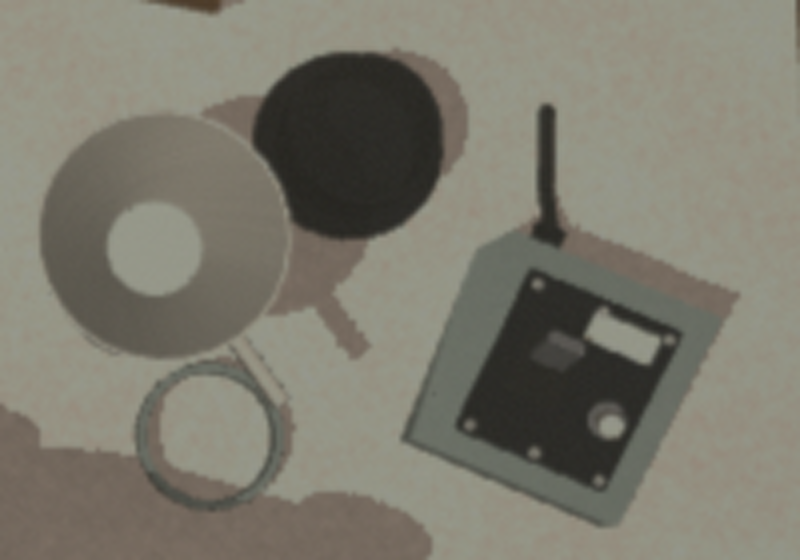

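View pics/c3.png

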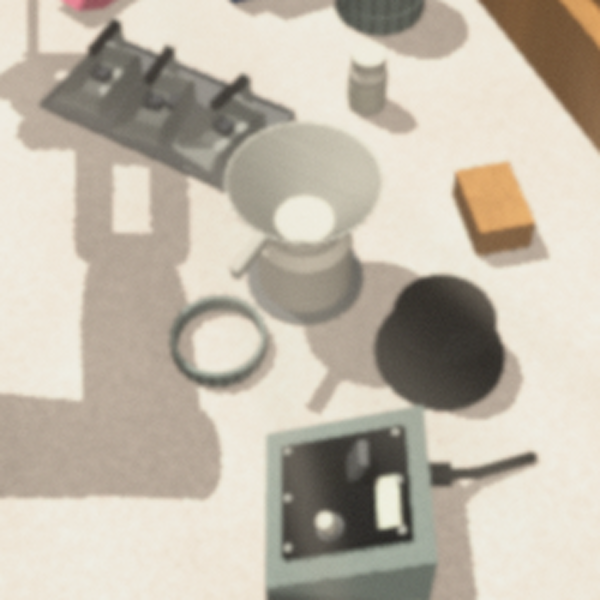

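```bash
cat >> h.py <<'E'
def tri(a,b):
    (o1,d1),(o2,d2)=ray('top',*a),ray('side',*b)
    A=np.stack([d1,-d2],1); s=np.linalg.lstsq(A,o2-o1,rcond=None)[0]
    p,q=o1+s[0]*d1,o2+s[1]*d2; return (p+q)/2,np.linalg.norm(p-q)
E
python3 - <<'E'
from h import *
c1=lambda u,v:(180+(u-1.5)/4,180+(v-1.5)/4); c2=lambda u,v:(315+(u-1.5)/4,150+(v-1.5)/4); c3=lambda u,v:(195+(u-.7)/2.4,140+(v-.7)/2.4)
np.set_printoptions(precision=4,suppress=True)
print('case',[onz('top',*c2(u,v),z) for u,v,z in((530,270,.107),(682,332,.107),(606,490,.0625),(458,428,.0625))])
print('button',tri(c2(612,425),c3(322,520)))
print('levertip?',onz('top',*c2(557,350),.11))
print('funnel rim',onz('top',*c2(165,235),.182),'handle',onz('top',*c2(238,345),.181),onz('top',*c2(283,400),.181))
print('tray',[onz('top',*c1(u,v),.012) for u,v in((40,257),(370,30),(488,187),(152,425))])
for n,p in dict(A=((107,252),(150,318)),B=((217,187),(268,247)),C=((343,92),(375,162))).items():
    a,b=[onz('top',*c1(*q),.096) for q in p]; print(n,a,b,np.linalg.norm(a-b),np.degrees(np.arctan2(*(a-b)[1::-1])),(a+b)/2)
for n in('top','side'):
    im=cv2.imread('pics/%s0.png'%n[0]); g=im.max(2)
    m=(g<60).astype(np.uint8)
    roi=np.zeros_like(m)
    if n=='top': roi[155:215,370:430]=1
    else: roi[250:315,345:410]=1
    m*=roi
    c=max(cv2.findContours(m,0,1)[0],key=cv2.contourArea); print(n,cv2.contourArea(c),cv2.boundingRect(c),cv2.minEnclosingCircle(c))
for z,rr in((0.006,.074),(.076,.057)):
  print(z,rr*480/1.46)
E
```

```text
case [array([ 0.5107, -0.3141,  0.107 ]), array([ 0.4682, -0.4203,  0.107 ]), array([ 0.3572, -0.3769,  0.0625]), array([ 0.3998, -0.2712,  0.0625])]
button (array([ 0.3998, -0.3717,  0.0952]), np.float64(0.005287216764478434))
levertip? [ 0.4537 -0.3306  0.11  ]
funnel rim [ 0.5207 -0.0472  0.182 ] handle [ 0.4472 -0.0963  0.181 ] [ 0.411  -0.1262  0.181 ]
tray [array([0.4279, 0.4411, 0.012 ]), array([0.6072, 0.1957, 0.012 ]), array([0.487 , 0.1021, 0.012 ]), array([0.304, 0.35 , 0.012])]
A [0.4269 0.372  0.096 ] [0.3806 0.339  0.096 ] 0.056886581924409464 35.5097770214165 [0.4038 0.3555 0.096 ]
B [0.4749 0.2952 0.096 ] [0.4325 0.2569 0.096 ] 0.05717700272122318 42.09741216472935 [0.4537 0.2761 0.096 ]
C [0.5455 0.2068 0.096 ] [0.4949 0.1821 0.096 ] 0.056280739757037776 25.993653618349317 [0.5202 0.1944 0.096 ]
top 1571.5 (379, 164, 46, 45) ((401.83563232421875, 185.14013671875), 23.646831512451172)
side 744.5 (361, 258, 43, 45) ((383.0, 279.5), 26.004905700683594)
0.006 24.32876712328767
0.076 18.73972602739726
```

Emit:
jog_arm([
  [0, 0, -1],
  [0, 0, -1],
  [-1, -1, 0],
  [-1, -1, 0],
  [-1, -1, 0],
  [-1, -1, 0],
  [-1, -1, 0],
  [-1, -1, 0],
  [-1, -1, 0],
  [-1, -1, 0],
], roll=[0, 0, 0, 0, 0, 0, 0, 0, 0, 0], hand=0, force=20)

```text
time_s: 1.1
ee_pos: [0.3566, 0.205, 0.2738]
eef_rot: [0.21, 0.978, -0.0, -0.0]
ft_force: [1.0, -0.6, 0.8]
finger_gap: 0.155
grip_force: 0.0
```

Emit:
jog_arm([
  [-0.54, -1, 0],
  [-0.54, -1, 0],
  [-0.54, -1, 0],
  [-0.54, -1, 0],
  [-0.54, -1, 0],
  [-0.54, -1, 0],
  [-0.54, -1, 0],
  [-0.54, -1, 0],
  [-0.54, -1, 0],
  [-0.54, -1, 0],
], roll=[0, 0, 0, 0, 0, 0, 0, 0, 0, 0])

```text
time_s: 2.1
ee_pos: [0.3804, -0.1347, 0.2737]
eef_rot: [0.21, 0.978, 0.0, -0.0]
ft_force: [1.1, 0.5, -0.3]
finger_gap: 0.001
grip_force: 0.0
```

Emit:
jog_arm([
  [-0.5, -1, 0],
  [-0.5, -1, 0],
  [-0.5, -1, 0],
  [-0.5, -1, 0],
  [-0.5, -1, 0],
  [-0.5, -1, 0],
  [-0.5, -0.6, 0],
  [-0.5, 0, 0],
  [0, 0, 0],
  [0, 0, 0],
], roll=[0, 0, 0, 0, 0, 0, 0, 0, 0, 0])

```text
time_s: 3.1
ee_pos: [0.4083, -0.3627, 0.2733]
eef_rot: [0.21, 0.978, 0.001, -0.001]
ft_force: [-0.4, -0.5, -0.0]
finger_gap: 0.006
grip_force: 0.0
```

Run:
```python
from h import *
st()
a=snap('top','t1.png');b=snap('side','s1.png')
print(proj('top',[.3998,-.3717,.095]),onz('top',401.8,185.1,.006),onz('top',401.8,185.1,.03))
for p in ((0.594,-.135),(.6,-.13)): print(proj('side',[*p,.006]),proj('side',[*p,.076]))
```

```text
3.1 [ 0.4083 -0.3627  0.2733] [[-0.912, 0.411, -0.001], [0.411, 0.912, 0.001], [0.002, 0.001, -1.0]] [-0.747  0.243  1.523  0.     1.377 -1.895] 0.006296156006380295 0.0 [-0.4 -0.5 -0. ]
[467.4235833  256.78998856] [ 0.62126422 -0.2055436   0.006     ] [ 0.61657636 -0.20098824  0.03      ]
[358.60135729 268.59536494] [359.92286051 254.10975411]
[359.72977354 266.50504179] [361.09172103 251.98609227]
```

Emit:
jog_arm([
  [0.13, -0.4, 1],
  [0, 0, 1],
  [0, 0, 1],
  [0, 0, 1],
  [0, 0, 1],
  [0, 0, 0.5],
  [0, 0, 0.2],
  [0, 0, 0.2],
  [0, 0, 0.1],
  [0, 0, 0],
], roll=[0, 0, 0, 0, 0, 0, 0, 0, 0, 0])

```text
time_s: 4.2
ee_pos: [0.4011, -0.3727, 0.0949]
eef_rot: [0.21, 0.978, -0.0, 0.001]
ft_force: [0.8, 2.3, 2.3]
finger_gap: 0.003
grip_force: 1.3
```

Contact beginning; press further.

Emit:
jog_arm([
  [0, 0, 0.1],
  [0, 0, 0.1],
  [0, 0, 0.08],
  [0, 0, 0],
  [0, 0, 0],
  [0, 0, 0],
  [0, 0, 0],
  [0, 0, 0],
  [0, 0, 0],
  [0, 0, 0],
], roll=[0, 0, 0, 0, 0, 0, 0, 0, 0, 0])

```text
time_s: 5.2
ee_pos: [0.4025, -0.3735, 0.0898]
eef_rot: [0.211, 0.978, -0.001, 0.003]
ft_force: [-0.1, 5.0, 21.4]
finger_gap: 0.005
grip_force: 10.5
```

Run:
```python
from h import *
st()
a=snap('top','t2.png')
c=cv2.resize(a[200:290,410:510,::-1],None,fx=5,fy=5,interpolation=cv2.INTER_CUBIC)
a=snap('side','s2.png')
d=cv2.resize(a[300:390,290:390,::-1],None,fx=5,fy=5,interpolation=cv2.INTER_CUBIC)
cv2.imwrite('pics/c4.png',np.hstack([c[:,:400],d[:,:400]]))
```

```text
5.2 [ 0.4025 -0.3735  0.0898] [[-0.911, 0.412, 0.006], [0.412, 0.911, -0.004], [-0.007, -0.001, -1.0]] [-0.77   0.385  1.807  0.002  0.942 -1.918] 0.004879025074544883 10.516805193037726 [-0.1  5.  21.4]
```

View pics/c4.png

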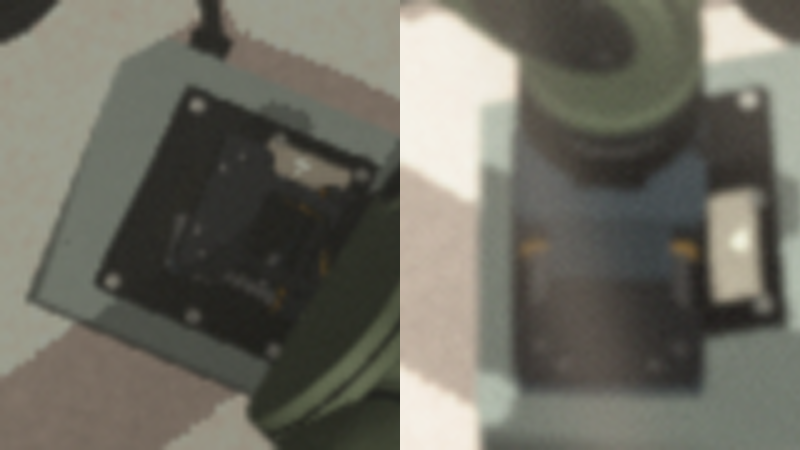

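Emit:
jog_arm([
  [0, 0, -1],
  [0, 0, -1],
  [1, 1, 0],
  [1, 0.83, 0],
  [0, 0, 0],
  [0, 0, 0],
  [0, 0, 0],
  [0, 0, 0],
  [0, 0, 0],
  [0, 0, 0],
], roll=[0, 0, 0, 0, 0, 0, 0, 0, 0, 0])

```text
time_s: 6.3
ee_pos: [0.3684, -0.2983, 0.1453]
eef_rot: [0.211, 0.978, 0.0, -0.0]
ft_force: [0.1, 0.6, -1.1]
finger_gap: 0.003
grip_force: 0.0
```

Run:
```python
from h import *
st()
a=snap('top','t3.png')
c=cv2.resize(a[200:290,410:510,::-1],None,fx=5,fy=5,interpolation=cv2.INTER_CUBIC)
a=snap('side','s3.png')
d=cv2.resize(a[300:390,290:390,::-1],None,fx=5,fy=5,interpolation=cv2.INTER_CUBIC)
cv2.imwrite('pics/c5.png',np.hstack([c[:,:400],d[:,:400]]))
S=lambda x,y,z:[.437+.928*x+.371*y,-.347-.371*x+.928*y,z]
for n,o in(('top',(410,200)),('side',(290,300))):
  for p in((-.04,.02,.105),(.017,.02,.122)): print(n,(proj(n,S(*p))-o)*5)
```

```text
6.3 [ 0.3684 -0.2983  0.1453] [[-0.911, 0.412, -0.0], [0.412, 0.911, 0.0], [0.0, 0.0, -1.0]] [-0.705  0.221  1.892  0.     1.029 -1.852] 0.002884936308150605 0.0 [ 0.1  0.6 -1.1]
top [189.01408602 268.015837  ]
top [232.67850491 172.38602954]
side [163.92757326 155.13048703]
side [287.44231191 135.06917551]
```

View pics/c5.png

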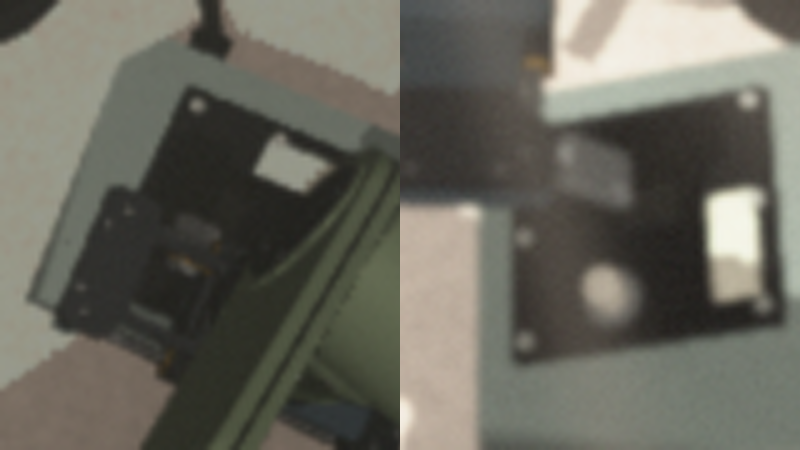

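Emit:
jog_arm([
  [0, 0, 1],
  [0, 0, 0.5],
  [-0.5, 0, 0],
  [-0.5, 0, 0],
  [-0.5, 0, 0],
  [-0.4, 0, 0],
  [-0.35, 0, 0],
  [0, 0, 0],
  [0, 0, 0],
  [0, 0, 0],
], roll=[0, 0, 0, 0, 0, 0, 0, 0, 0, 0])

```text
time_s: 7.4
ee_pos: [0.388, -0.3059, 0.0991]
eef_rot: [0.207, 0.977, 0.013, -0.05]
ft_force: [-85.4, 25.2, 66.2]
finger_gap: 0.004
grip_force: 47.4
```

Emit:
jog_arm([
  [0.7, 0, 0],
  [1, 0, 0],
  [0, 0, -1],
  [0, 0, -1],
  [0, 0, -1],
  [0.7, 0.7, -1],
  [0.5, 1, -1],
  [0, 1, 0],
  [0, 1, 0],
  [0, 1, 0],
], roll=[0, 0, 0, 0, 0, 0, 0, 0, 0, 0])

```text
time_s: 8.4
ee_pos: [0.4087, -0.1603, 0.251]
eef_rot: [0.211, 0.978, -0.0, 0.001]
ft_force: [-0.1, -0.7, -0.4]
finger_gap: 0.005
grip_force: 0.0
```

Run:
```python
from h import *
st()
a=snap('top','t4.png')
c=cv2.resize(a[200:290,410:510,::-1],None,fx=5,fy=5,interpolation=cv2.INTER_CUBIC)
a=snap('side','s4.png')
d=cv2.resize(a[300:390,290:390,::-1],None,fx=5,fy=5,interpolation=cv2.INTER_CUBIC)
cv2.imwrite('pics/c6.png',np.hstack([c[:,:400],d[:,:400]]))
m=(a.max(2)<60).astype(np.uint8)[250:315,345:410]
c=max(cv2.findContours(m,0,1)[0],key=cv2.contourArea);print(cv2.boundingRect(c))
for z in(0,.076): print(proj('side',[.62,-.2045,z]))
```

```text
8.4 [ 0.4087 -0.1603  0.251 ] [[-0.911, 0.412, 0.001], [0.412, 0.911, -0.0], [-0.001, 0.0, -1.0]] [-0.4    0.078  1.783  0.     1.279 -1.547] 0.005171017456409202 0.0 [-0.1 -0.7 -0.4]
(46, 34, 12, 13)
[378.33594259 286.24838341]
[380.69415319 270.8585445 ]
```

View pics/c6.png

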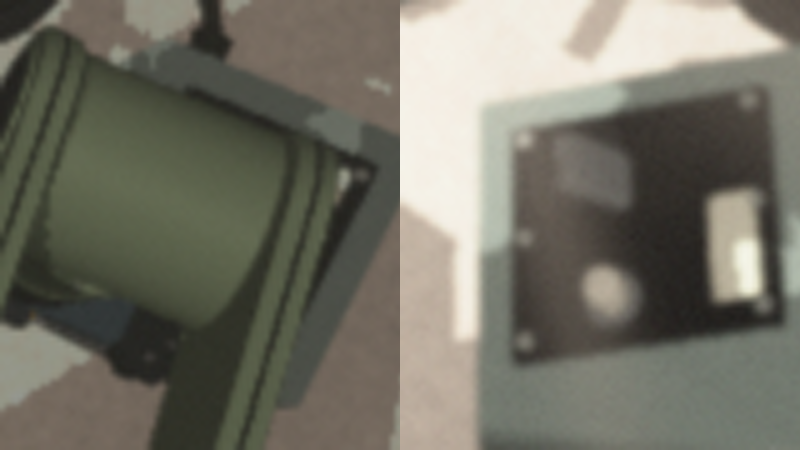

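Emit:
jog_arm([
  [-0.42, -0.94, 0],
  [-0.42, -0.94, 0],
  [-0.42, -0.94, 0],
  [-0.42, -0.94, 0],
  [-0.42, -0.94, 0],
  [0, 0, 1],
  [0, 0, 1],
  [0, 0, 1],
  [0, 0, 0],
  [0, 0, 0],
], roll=[-0.3, 0, 0, 0, 0, 0, 0, 0, 0, 0], hand=0.5, force=6)

```text
time_s: 9.5
ee_pos: [0.4129, -0.3162, 0.1608]
eef_rot: [0.19, 0.982, 0.0, -0.0]
ft_force: [0.2, -0.8, 0.7]
finger_gap: 0.506
grip_force: 0.0
```

Emit:
jog_arm([
  [0.13, 0, 1],
  [0, 0, 1],
  [0, 0, 0.3],
  [0, 0, 0.2],
  [0, 0, 0],
  [0, 0, 0],
  [0, 0, 0],
  [0, 0, 0],
  [0, 0, 0],
  [0, 0, 0],
], roll=[0, 0, 0, 0, 0, 0, 0, 0, 0, 0])

```text
time_s: 10.5
ee_pos: [0.4095, -0.3142, 0.0857]
eef_rot: [0.19, 0.982, -0.0, 0.0]
ft_force: [0.7, 0.0, 0.3]
finger_gap: 0.5
grip_force: 0.0
```

Emit:
jog_arm([
  [0, 0, 0],
  [0, 0, 0],
  [0, 0, 0],
  [0, 0, 0],
  [0, 0, 0],
  [0, 0, 0],
  [0, 0, 0],
  [0, 0, 0],
  [0, 0, 0],
  [0, 0, 0],
], roll=[0, 0, 0, 0, 0, 0, 0, 0, 0, 0], hand=0)

```text
time_s: 11.5
ee_pos: [0.4085, -0.3165, 0.0856]
eef_rot: [0.189, 0.982, -0.002, -0.0]
ft_force: [-4.7, -6.8, -0.7]
finger_gap: 0.307
grip_force: 6.0
```

Emit:
jog_arm([
  [-0.19, 0, -0.18],
  [-0.19, 0, -0.14],
  [-0.19, 0, -0.1],
  [-0.22, 0, -0.07],
  [-0.22, 0, -0.05],
  [-0.22, 0, -0.03],
  [-0.2, 0, 0],
  [-0.1, 0, 0],
  [0, 0, 0],
  [0, 0, 0],
], roll=[0, 0, 0, 0, 0, 0, 0, 0, 0, 0])

```text
time_s: 12.5
ee_pos: [0.4503, -0.3338, 0.1018]
eef_rot: [0.189, 0.982, -0.002, -0.001]
ft_force: [-3.9, -8.8, -3.6]
finger_gap: 0.306
grip_force: 6.0
```

Emit:
jog_arm([
  [0, 0, 0],
  [0, 0, 0],
  [0, 0, 0],
  [0, 0, 0],
  [0, 0, -1],
  [0, 0, -1],
  [0, 0, -1],
  [1, 1, -1],
  [1, 1, -1],
  [1, 1, 0],
], roll=[0, 0, 0, 0, 0, 0, 0, 0, 0, 0], hand=0.6)

```text
time_s: 13.5
ee_pos: [0.4048, -0.2171, 0.2542]
eef_rot: [0.19, 0.982, -0.001, 0.004]
ft_force: [0.6, 0.4, 0.2]
finger_gap: 0.601
grip_force: 0.0
```

Run:
```python
from h import *
st()
a=snap('side','s5.png')
d=cv2.resize(a[250:390,290:430,::-1],None,fx=4,fy=4,interpolation=cv2.INTER_CUBIC)
cv2.imwrite('pics/c7.png',d)
```

```text
13.5 [ 0.4048 -0.2171  0.2542] [[-0.928, 0.373, 0.008], [0.373, 0.928, -0.004], [-0.008, -0.001, -1.0]] [-5.180e-01  1.060e-01  1.744e+00  1.000e-03  1.284e+00 -1.706e+00] 0.6010227736584137 0.0 [0.6 0.4 0.2]
```

View pics/c7.png

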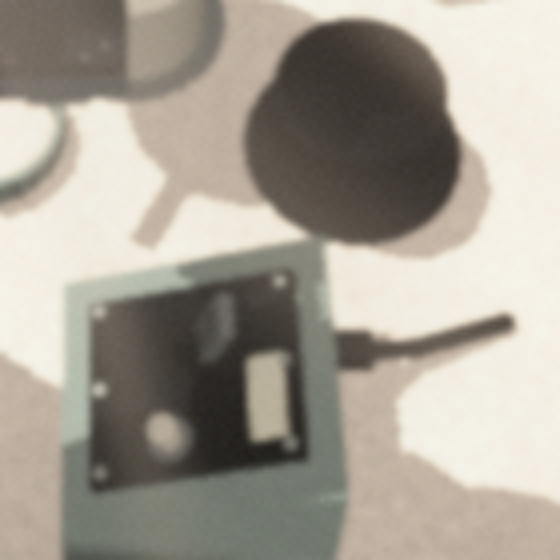

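```bash
cat >> h.py <<'E'
def bars(im,thr=38):
    m=(im.max(2)<thr).astype(np.uint8); q=np.array([[185,243],[275,180],[305,230],[218,290]])
    roi=np.zeros_like(m); cv2.fillPoly(roi,[q],1); m*=roi
    for c in cv2.findContours(m,0,1)[0]:
        if cv2.contourArea(c)<25: continue
        (u,v),(w,h),a=cv2.minAreaRect(c)
        P=cv2.boxPoints(((u,v),(w,h),a)); e=sorted([(np.linalg.norm(P[i]-P[i+1]),i) for i in(0,1)])[1][1]
        d=(P[e+1]-P[e])/2; a,b=onz('top',u+d[0],v+d[1],.096)[:2],onz('top',u-d[0],v-d[1],.096)[:2]
        if b[0]>a[0]: a,b=b,a
        print('px',round(u),round(v),'rear',a.round(4),'front',b.round(4),'L',round(np.linalg.norm(a-b),3),'yaw',round(np.degrees(np.arctan2(*(a-b)[::-1])),1),'mid',((a+b)/2).round(4))
E
python3 - <<'E'
from h import *
a=snap('top','t5.png')
o=cv2.imread('pics/t0.png')[:,:,::-1]
for t in(38,48,58):
    print(t);bars(a,t)
print('orig');bars(o,48)
E
```

```text
38
48
px 212 251 rear [0.4248 0.3735] front [0.381  0.3365] L 0.057 yaw 40.2 mid [0.4029 0.355 ]
px 240 234 rear [0.4724 0.2955] front [0.4357 0.2567] L 0.053 yaw 46.6 mid [0.4541 0.2761]
58
px 210 253 rear [0.422  0.3795] front [0.375  0.3436] L 0.059 yaw 37.4 mid [0.3985 0.3615]
px 240 234 rear [0.4759 0.2951] front [0.4336 0.2559] L 0.058 yaw 42.9 mid [0.4547 0.2755]
px 269 211 rear [0.5462 0.2075] front [0.4944 0.1824] L 0.058 yaw 25.9 mid [0.5203 0.1949]
orig
px 212 251 rear [0.4257 0.3733] front [0.3809 0.3367] L 0.058 yaw 39.2 mid [0.4033 0.355 ]
px 240 234 rear [0.4736 0.2947] front [0.433  0.2565] L 0.056 yaw 43.3 mid [0.4533 0.2756]
px 269 212 rear [0.5433 0.2072] front [0.4959 0.1821] L 0.054 yaw 28.0 mid [0.5196 0.1946]
```

Emit:
jog_arm([
  [0, 0, 0],
  [0, 0, 0],
  [0, 0, 0],
  [0, 0, 0],
  [0, 0, 0],
  [0, 0, 0],
  [0, 0, 0],
  [0, 0, 0],
  [0, 0, 0],
  [0, 0, 0],
], roll=[1, 1, 1, 1, 1, 1, 1, 1, 1, 1])

```text
time_s: 14.6
ee_pos: [0.4035, -0.2175, 0.2501]
eef_rot: [0.778, 0.628, -0.0, -0.0]
ft_force: [-1.0, -0.2, -0.3]
finger_gap: 0.6
grip_force: 0.0
```

Emit:
jog_arm([
  [0, 0, 0],
  [0, 0, 0],
  [0, 0, 0],
  [0, 0, 0],
  [0, 0, 0],
  [0, 0, 0],
  [0, 0, 0],
  [0.86, -1, 0],
  [0.86, -1, 0],
  [0.86, -1, 0],
], roll=[1, 1, 1, 1, 1, 1, 0.4, 0, 0, 0])

```text
time_s: 15.6
ee_pos: [0.432, -0.1011, 0.2502]
eef_rot: [0.973, 0.232, 0.0, -0.0]
ft_force: [-0.3, -0.5, -0.3]
finger_gap: 0.601
grip_force: 0.0
```

Emit:
jog_arm([
  [0.86, -1, 0],
  [0.86, -1, 0],
  [0.86, -1, 0],
  [0.86, -1, 0],
  [0.86, -1, 0],
  [0.86, -1, 0],
  [0.8, -0.8, 0],
  [0, 0, 0],
  [0, 0, 0],
  [0, 0, 0],
], roll=[0, 0, 0, 0, 0, 0, 0, 0, 0, 0])

```text
time_s: 16.6
ee_pos: [0.4984, 0.1601, 0.2501]
eef_rot: [0.973, 0.233, -0.0, 0.0]
ft_force: [-0.0, -0.3, -0.4]
finger_gap: 0.601
grip_force: 0.0
```

```bash
cat >> h.py <<'E'
def go(p,yaw=None):
    s=r.observe(); M=R.from_quat(s['eef_rot']).as_matrix(); d=M.T@(np.array(p)-s['ee_pos'])/.03
    y=np.degrees(np.arctan2(M[1,0],M[0,0])); print('units',d.round(2),'toolx yaw',round(y,1),'roll',None if yaw is None else round((y-yaw)/8,2),'j',np.round(s['joints'],2),'gap',round(s['finger_gap'],3),'F',np.round(s['ft_force'],1),s['time_s'])
E
python3 -c "
from h import *
go([.504,.1866,.15],27)"
```

```text
units [ 0.57 -0.7   3.34] toolx yaw 26.9 roll -0.01 j [ 0.29  0.22  1.62 -0.    1.31  1.39] gap 0.601 F [-0.  -0.3 -0.4] 16.6
```

Emit:
jog_arm([
  [0.57, -0.7, 1],
  [0, 0, 1],
  [0, 0, 1],
  [0, 0, 1],
  [0, 0, 1],
  [0, 0, 0.93],
  [0, 0, 0],
  [0, 0, 0],
  [0, 0, 0],
  [0, 0, 0],
], roll=[0, 0, 0, 0, 0, 0, 0, 0, 0, 0])

```text
time_s: 17.6
ee_pos: [0.5055, 0.1876, 0.0742]
eef_rot: [0.973, 0.233, 0.002, -0.0]
ft_force: [1.0, -0.0, 0.0]
finger_gap: 0.603
grip_force: 0.0
```

Emit:
jog_arm([
  [0, 0, 0],
  [0, 0, 0],
  [0, 0, 0],
  [0, 0, 0],
  [0, 0, 0],
  [0, 0, 0],
  [0, 0, 0],
  [0, 0, 0],
  [0, 0, 0],
  [0, 0, 0],
], roll=[0, 0, 0, 0, 0, 0, 0, 0, 0, 0], hand=0, force=15)

```text
time_s: 18.6
ee_pos: [0.5041, 0.1874, 0.0723]
eef_rot: [0.973, 0.233, -0.0, -0.0]
ft_force: [0.6, -0.1, -2.0]
finger_gap: 0.13
grip_force: 15.0
```

Emit:
jog_arm([
  [0, 0, -0.3],
  [0, 0, -0.6],
  [0, 0, -1],
  [0, 0, -1],
  [0, 0, -1],
  [0, 0, -1],
  [0, 0, -1],
  [0, 0, -1],
  [0, 0, -0.3],
  [0, 0, 0],
], roll=[0, 0, 0, 0, 0, 0, 0, 0, 0, 0])

```text
time_s: 19.6
ee_pos: [0.5047, 0.1876, 0.2898]
eef_rot: [0.973, 0.233, 0.002, -0.0]
ft_force: [-0.5, -0.2, -2.4]
finger_gap: 0.131
grip_force: 15.0
```

```bash
python3 -c "
from h import *
a=snap('side','s6.png'); snap('top','t6.png')
print(proj('side',[.504,.187,.3]))
u,v=proj('side',[.504,.187,.27]).astype(int)
cv2.imwrite('pics/c8.png',cv2.resize(a[max(0,v-70):v+110,u-100:u+100,::-1],None,fx=3,fy=3))
go([.504,.1866,.3],27)"
```

```text
[281.47777375 127.63084201]
units [ 0.    0.02 -0.43] toolx yaw 26.9 roll -0.01 j [0.33 0.22 1.52 0.   1.41 1.44] gap 0.13 F [-0.4 -0.4 -2.5] 19.7
```

View pics/c8.png

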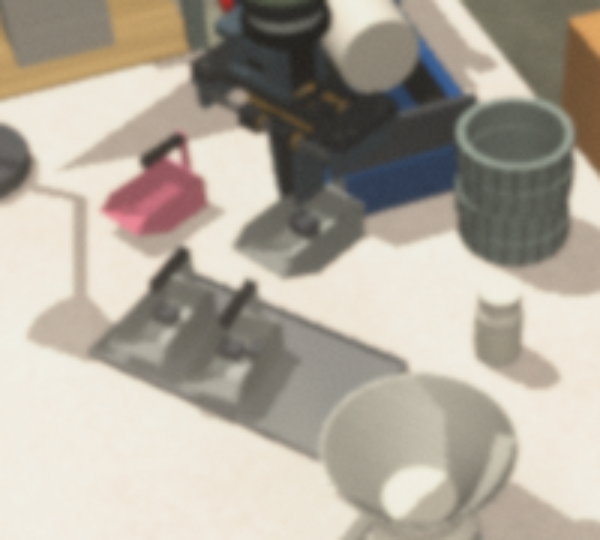

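```bash
cat >> h.py <<'E'
AX=np.array([.5207,-.0472])
def fun(X,Zp,yaw):
    a=np.radians(yaw); go([*(AX+X*np.array([np.cos(a),np.sin(a)])),Zp-.017],yaw)
E
python3 -c "
from h import *
fun(.053,.300,27)
print(onz('top',277,151,.09))"
```

```text
units [-1.26  7.22  0.14] toolx yaw 26.9 roll -0.01 j [0.33 0.22 1.52 0.   1.41 1.44] gap 0.13 F [-0.4 -0.4 -2.5] 19.7
[0.70161652 0.17782464 0.09      ]
```

Emit:
jog_arm([
  [-0.06, 0.3, 0],
  [-0.1, 0.6, 0],
  [-0.15, 0.9, 0],
  [-0.2, 1, 0],
  [-0.2, 1, 0],
  [-0.2, 1, 0],
  [-0.15, 1, 0],
  [-0.1, 0.7, 0],
  [-0.06, 0.5, 0],
  [-0.04, 0.22, 0],
], roll=[0, 0, 0, 0, 0, 0, 0, 0, 0, 0])

```text
time_s: 20.7
ee_pos: [0.5687, -0.0243, 0.2872]
eef_rot: [0.973, 0.232, -0.001, -0.0]
ft_force: [0.1, -0.2, -2.5]
finger_gap: 0.129
grip_force: 15.0
```

```bash
python3 -c "
from h import *
fun(.053,.270,27)"
```

```text
units [-0.   -0.05  1.14] toolx yaw 26.8 roll -0.02 j [-0.06  0.28  1.44 -0.    1.42  1.04] gap 0.129 F [ 0.1 -0.2 -2.5] 20.7
```

Emit:
jog_arm([
  [0, 0, 0.5],
  [0, 0, 0.5],
  [0, 0, 0.24],
  [-0.35, 0, 0.2],
  [-0.35, 0, 0.2],
  [-0.28, 0, 0.27],
  [-0.28, 0, 0.27],
  [0, 0, 0],
  [0, 0, 0],
  [0, 0, 0],
], roll=[0, 0, 0, 0, 0, 0, 0, 0, 0, 0], force=5)

```text
time_s: 21.7
ee_pos: [0.5351, -0.04, 0.2234]
eef_rot: [0.972, 0.233, -0.0, 0.0]
ft_force: [-2.1, -2.1, 0.9]
finger_gap: 0.13
grip_force: 5.0
```

```bash
python3 -c "
from h import *
a=snap('side','s7.png'); snap('top','t7.png')
u,v=proj('side',[.53,-.04,.2]).astype(int)
cv2.imwrite('pics/c9.png',cv2.resize(a[v-90:v+70,u-80:u+80,::-1],None,fx=3.5,fy=3.5,interpolation=cv2.INTER_CUBIC))
go([.504,.1866,.3],27)"
```

```text
units [ 2.5  -7.2  -2.56] toolx yaw 26.9 roll -0.01 j [-0.1   0.25  1.64 -0.    1.25  1.  ] gap 0.132 F [-1.9 -1.6  0.2] 21.8
```

View pics/c9.png

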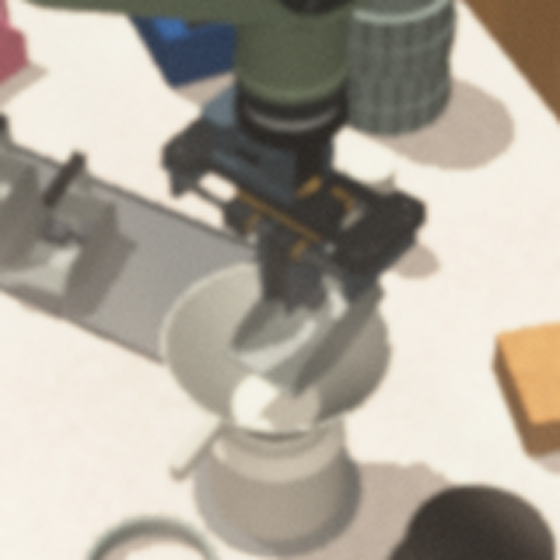

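Emit:
jog_arm([
  [-0.2, 0, 0.3],
  [-0.15, 0, 0.3],
  [-0.1, 0, 0.25],
  [-0.08, 0, 0.2],
  [-0.05, 0, 0.2],
  [0, 0, 0],
  [0, 0, 0],
  [0, 0, 0],
  [0, 0, 0],
  [0, 0, 0],
], roll=[0, 0, 0, 0, 0, 0, 0, 0, 0, 0])

```text
time_s: 22.8
ee_pos: [0.5195, -0.0476, 0.1853]
eef_rot: [0.973, 0.233, -0.0, -0.0]
ft_force: [-1.3, -0.3, -1.9]
finger_gap: 0.132
grip_force: 5.0
```

```bash
python3 -c "
from h import *
a=snap('side','s8.png'); snap('top','t8.png')
u,v=proj('side',[.53,-.04,.2]).astype(int)
cv2.imwrite('pics/c10.png',cv2.resize(a[v-90:v+70,u-80:u+80,::-1],None,fx=3.5,fy=3.5,interpolation=cv2.INTER_CUBIC))
fun(0,.208,27)"
```

```text
units [ 0.04  0.   -0.19] toolx yaw 26.9 roll -0.01 j [-0.11  0.26  1.73  0.    1.15  0.99] gap 0.132 F [-1.7  0.6 -1. ] 22.9
```

View pics/c10.png

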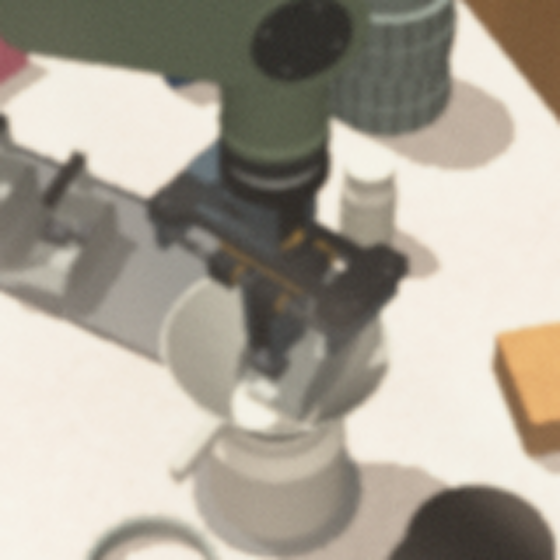

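Emit:
jog_arm([
  [0, 0, -0.3],
  [0, 0, -0.6],
  [0, 0, -0.8],
  [0, 0, -0.8],
  [0, 0, -0.8],
  [0, 0, 0],
  [0, 0, 0],
  [0, 0, 0],
  [0, 0, 0],
  [0, 0, 0],
], roll=[0, 0, 0, 0, 0, 0, 0, 0, 0, 0], force=12)

```text
time_s: 23.9
ee_pos: [0.5191, -0.0478, 0.2835]
eef_rot: [0.973, 0.233, -0.001, -0.0]
ft_force: [1.0, 0.9, -2.4]
finger_gap: 0.132
grip_force: 12.0
```

```bash
python3 -c "
from h import *
a=snap('side','s9.png'); b=snap('top','t9.png')
u,v=proj('side',[.53,-.04,.26]).astype(int)
A=cv2.resize(a[v-80:v+80,u-65:u+65,::-1],None,fx=3,fy=3,interpolation=cv2.INTER_CUBIC)
u,v=proj('top',[.53,-.04,.2]).astype(int)
B=cv2.resize(b[v-80:v+80,u-65:u+65,::-1],None,fx=3,fy=3,interpolation=cv2.INTER_CUBIC)
cv2.imwrite('pics/c11.png',np.hstack([A,B]))
fun(0,.3,27)"
```

```text
units [0.05 0.   0.03] toolx yaw 26.9 roll -0.01 j [-0.11  0.2   1.56  0.    1.39  0.99] gap 0.133 F [-0.2  0.1 -2.3] 24.0
```

View pics/c11.png

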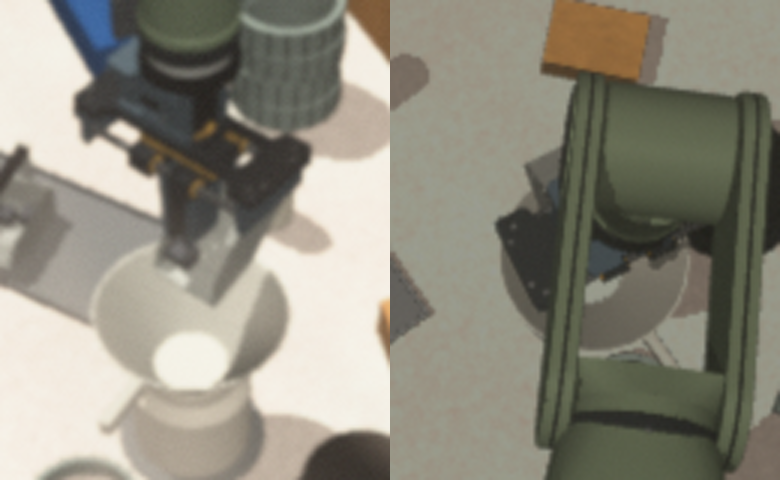

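Emit:
jog_arm([
  [-0.5, 0, 0],
  [-0.7, 0, 0],
  [-0.5, 0, 0.5],
  [-0.2, 0, 0.8],
  [0, 0, 0.8],
  [-0.2, 0, 0],
  [-0.3, 0, 0],
  [-0.3, 0, 0.1],
  [-0.3, 0, 0.1],
  [0, 0, 0],
], roll=[0, 0, 0, 0, 0, 0, 0, 0, 0, 0], force=4)

```text
time_s: 25.0
ee_pos: [0.4382, -0.0893, 0.2161]
eef_rot: [0.973, 0.232, 0.0, 0.001]
ft_force: [0.4, 0.4, -1.1]
finger_gap: 0.132
grip_force: 4.0
```

```bash
python3 -c "
from h import *
a=snap('side','s10.png')
fun(-.095,.231,27)"
```

```text
units [-0.09 -0.    0.07] toolx yaw 26.9 roll -0.02 j [-0.23  0.12  1.83 -0.    1.19  0.88] gap 0.129 F [ 0.3  0.2 -1.5] 25.05
```

Emit:
jog_arm([
  [0, 0, 0],
  [0, 0, 0],
  [0.3, 0, -0.3],
  [0.6, 0, -0.5],
  [0.6, 0, -0.6],
  [0.6, 0, -0.6],
  [0.4, 0, -0.4],
  [0, 0, 0],
  [0, 0, 0],
  [0, 0, 0],
], roll=[0, 0, 0, 0, 0, 0, 0, 0, 0, 0], force=12)

```text
time_s: 26.05
ee_pos: [0.5052, -0.0547, 0.2867]
eef_rot: [0.973, 0.233, -0.001, -0.0]
ft_force: [-0.3, -0.2, -1.9]
finger_gap: 0.131
grip_force: 12.0
```

```bash
python3 -c "
from h import *
F=[]
for i in range(4):
    a=r.grab_frame('side'); F.append(r.observe()['ft_force'][2])
print(np.round(F,2))
cv2.imwrite('pics/s11.png',a[:,:,::-1])
b=cv2.imread('pics/s10.png')
u,v=proj('side',[.50,-.05,.23]).astype(int)
c=lambda im:cv2.resize(im[v-80:v+80,u-65:u+65],None,fx=3,fy=3,interpolation=cv2.INTER_CUBIC)
cv2.imwrite('pics/c12.png',np.hstack([c(b),c(a[:,:,::-1])]))
fun(0,.3,27)"
```

```text
[-1.68 -1.95 -0.55 -1.9 ]
units [0.57 0.   0.14] toolx yaw 26.9 roll -0.01 j [-0.13  0.18  1.58  0.    1.39  0.97] gap 0.131 F [ 0.2 -0.1 -1.9] 26.25
```

View pics/c12.png

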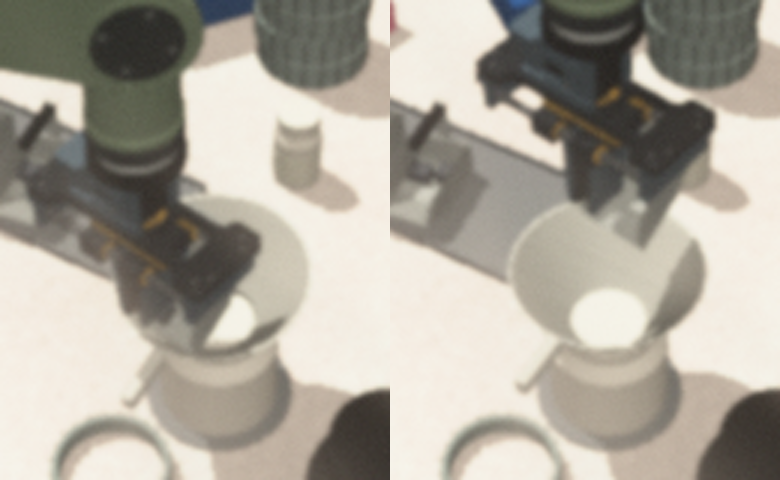

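```bash
python3 -c "
from h import *
F=[]
for i in range(8):
    a=r.grab_frame('side'); F.append(r.observe()['ft_force'][2])
print(np.round(F,2),np.median(F))
fun(.034,.238,27)"
```

```text
[-1.91 -1.28 -1.69 -1.94 -1.95 -2.47 -1.07 -1.23] -1.8012564074062254
units [ 1.68 -0.    2.22] toolx yaw 26.9 roll -0.01 j [-0.13  0.18  1.58  0.    1.39  0.97] gap 0.133 F [-0.  -0.1 -1.2] 26.65
```

Emit:
jog_arm([
  [0.8, 0, 0.3],
  [0.8, 0, 0.9],
  [0.08, 0, 1],
  [0.4, 0, 0],
  [0.4, 0, 0],
  [0.5, 0, 0],
  [0.5, 0, 0],
  [0.5, 0, 0],
  [0.5, 0, 0],
  [0.4, 0, 0],
], roll=[0, 0, 0, 0, 0, 0, 0, 0, 0, 0], force=4)

```text
time_s: 27.65
ee_pos: [0.6386, 0.0122, 0.2227]
eef_rot: [0.973, 0.233, 0.001, 0.0]
ft_force: [-0.5, -0.3, -1.5]
finger_gap: 0.132
grip_force: 4.0
```

```bash
python3 -c "
from h import *
a=snap('side','s12.png');b=snap('top','t12.png')
fun(.130,.238,27)
# funnel rim centre in top: bright-ish ring vs initial
o=cv2.imread('pics/s0.png')[:,:,::-1].astype(int)
d=(np.abs(a.astype(int)-o).max(2)>40)
print('handle diff', d[225:262,285:312].mean().round(3))"
```

```text
units [-0.07 -0.01  0.03] toolx yaw 27.0 roll -0.0 j [0.   0.42 1.4  0.   1.33 1.1 ] gap 0.131 F [-0.6 -0.2 -2.4] 27.75
handle diff 0.062
```

Emit:
jog_arm([
  [0, 0, -0.5],
  [0, 0, -0.8],
  [0, 0, -0.8],
  [0, 0, 0],
  [0, 0, 0],
  [0, 0, 0],
  [0, 0, 0],
  [0, 0, 0],
  [0, 0, 0],
  [0, 0, 0],
], roll=[0, 0, 0, 0, 0, 0, 0, 0, 0, 0], force=8)

```text
time_s: 28.75
ee_pos: [0.6366, 0.0116, 0.2843]
eef_rot: [0.973, 0.233, -0.0, -0.0]
ft_force: [-0.1, -0.7, -1.9]
finger_gap: 0.131
grip_force: 8.0
```

```bash
python3 -c "
from h import *
a=snap('side','s13.png')
go([.5041,.1874,.13],27)
# scoop pixels under tool in side: project level-scoop lip and back corners for compare, detect nonwhite extents
s=r.observe();c=s['ee_pos'];P=np.array(c)+[0,0,.017]
x=np.array([.891,.454,0]);z=np.array([0,0,1.]);y=np.array([-.454,.891,0])
for th in(-20,0,20,40,60):
    t=np.radians(th)
    # nose-down rotation about y: x->x cos + z sin
    X=x*np.cos(t)+z*np.sin(t);Z=z*np.cos(t)-x*np.sin(t)
    q=lambda u,w,h:proj('side',P+X*(u+.012)+Z*(h-.085)+y*w).round(0)
    print(th,'lipR',q(-.075,-.033,.027),'lipL',q(-.075,.033,.027),'backcornerR',q(.0325,-.033,0),'frontfloorR',q(-.0325,-.033,0),'backtopR',q(.0325,-.033,.042))
g=a.astype(int); 
u,v=proj('side',P).astype(int);print(u,v)
sub=cv2.cvtColor(a[v-20:v+75,u-50:u+60],cv2.COLOR_RGB2GRAY)
for row in sub[::5,::4]: print(''.join('%4d'%k for k in row))
"
```

```text
units [-1.29 -7.22  5.15] toolx yaw 26.9 roll -0.01 j [0.   0.39 1.28 0.   1.47 1.1 ] gap 0.135 F [-0.2 -0.1 -1.4] 28.8
-20 lipR [345. 186.] lipL [324. 175.] backcornerR [365. 183.] frontfloorR [352. 190.] backtopR [369. 170.]
0 lipR [348. 190.] lipL [328. 178.] backcornerR [372. 174.] frontfloorR [358. 187.] backtopR [373. 163.]
20 lipR [354. 189.] lipL [334. 178.] backcornerR [379. 163.] frontfloorR [365. 181.] backtopR [377. 155.]
40 lipR [360. 185.] lipL [340. 174.] backcornerR [383. 152.] frontfloorR [371. 173.] backtopR [378. 148.]
60 lipR [367. 179.] lipL [347. 168.] backcornerR [386. 141.] frontfloorR [377. 163.] backtopR [379. 142.]
353 154
  67  68  81 121 163 179 180 180  84  50  62  70  63  83  55  48  49 105 102  50  48  48  49  80  93  96  96  98
 167 179 180 185 184 185 182 183 105  78  65  65  57  61  63  76  58  53  55  51  54  50 125 107  94  95 100 100
 189 198 183 183 185 190 212 234 155  88  93  65  50  52  79  79  93  55  53  55  59 125 238 236 108  99 102 105
 242 240 241 237 240 242 240 241 240 131  97  58  49  69  65  70  82  82  68  66 136 181 239 240 236 10
[... 1004 characters left out ...]
38 239 237 237 238 240
 185 188 191 198 201 203 205 204 208 211 211 227 241 240 241 239 240 240 239 240 238 238 239 239 238 241 238 240
 182 186 189 196 200 204 208 207 209 208 205 165 219 240 240 240 240 240 239 240 239 240 240 240 240 240 238 238
 177 184 188 194 199 203 204 206 209 209 210 212 215 239 240 240 241 239 240 240 239 236 224 210 196 192 208 238
 175 180 189 195 198 203 205 208 209 210 211 211 209 235 240 239 239 240 240 241 230 184 187 191 191 190 192 234
 172 177 185 192 200 205 205 206 207 210 209 207 205 237 238 239 239 240 241 241 201 136 193 191 189 192 191 208
 169 173 187 238 242 242 241 219 206 202 200 198 215 237 237 237 239 240 242 241 232 106 133 166 186 186 190 191
```

Emit:
jog_arm([
  [-0.1, -0.5, 0],
  [-0.15, -0.8, 0],
  [-0.15, -0.9, 0],
  [-0.15, -0.9, 0],
  [-0.15, -0.9, 0],
  [-0.15, -0.9, 0],
  [-0.15, -0.9, 0],
  [-0.14, -0.82, 0],
  [-0.1, -0.4, 0.5],
  [-0.05, -0.2, 1],
], roll=[0, 0, 0, 0, 0, 0, 0, 0, 0, 0])

```text
time_s: 29.8
ee_pos: [0.5038, 0.1895, 0.2418]
eef_rot: [0.972, 0.234, 0.003, -0.001]
ft_force: [-0.1, -0.7, -2.3]
finger_gap: 0.13
grip_force: 8.0
```

Emit:
jog_arm([
  [0, 0, 1],
  [0, 0, 1],
  [0, 0, 1],
  [0, 0, 0.7],
  [0, 0, 0.4],
  [0, 0, 0.4],
  [0, 0, 0.4],
  [0, 0, 0.25],
  [0, 0, 0],
  [0, 0, 0],
], roll=[0, 0, 0, 0, 0, 0, 0, 0, 0, 0], force=3)

```text
time_s: 30.8
ee_pos: [0.5045, 0.1874, 0.0854]
eef_rot: [0.973, 0.233, 0.0, -0.0]
ft_force: [-0.0, 0.8, -1.7]
finger_gap: 0.133
grip_force: 3.0
```

```bash
python3 -c "
from h import *
go([.5041,.1874,.0723],27)"
```

```text
units [-0.01 -0.01  0.44] toolx yaw 26.9 roll -0.01 j [0.33 0.38 1.83 0.   0.93 1.44] gap 0.133 F [-0.   0.8 -1.7] 30.8
```

Emit:
jog_arm([
  [0, 0, 0.15],
  [0, 0, 0.15],
  [0, 0, 0.14],
  [0, 0, 0.05],
  [0, 0, 0],
  [0, 0, 0],
  [0, 0, 0],
  [0, 0, 0],
  [0, 0, 0],
  [0, 0, 0],
], roll=[0, 0, 0, 0, 0, 0, 0, 0, 0, 0])

```text
time_s: 31.8
ee_pos: [0.5041, 0.1873, 0.0705]
eef_rot: [0.973, 0.233, 0.0, -0.0]
ft_force: [0.6, -1.2, -2.7]
finger_gap: 0.13
grip_force: 3.0
```

Emit:
jog_arm([
  [0, 0, 0],
  [0, 0, 0],
  [0, 0, 0],
  [0, 0, -0.5],
  [0, 0, -1],
  [0, 0, -1],
  [0, 0, -1],
  [0, 1, -1],
  [0, 1, -1],
  [0, 1, 0],
], roll=[0, 0, 0, 0, 0, 0, 0, 0, 0, 0], hand=0.5)

```text
time_s: 32.8
ee_pos: [0.5476, 0.1067, 0.2404]
eef_rot: [0.972, 0.233, 0.005, 0.0]
ft_force: [0.7, -0.2, 0.2]
finger_gap: 0.499
grip_force: 0.0
```

Emit:
jog_arm([
  [0, 1, 0],
  [0, 1, 0],
  [0, 1, 0],
  [0, 1, 0],
  [0, 1, 0],
  [0, 0, 0],
  [0, 0, 0],
  [0, 0, 0],
  [0, 0, 0],
  [0, 0, 0],
], roll=[0, 0, 0, 0, 0, 0, 0, 0, 0, 0])

```text
time_s: 33.8
ee_pos: [0.6124, -0.0258, 0.2356]
eef_rot: [0.972, 0.233, 0.0, -0.0]
ft_force: [1.2, 0.6, 0.1]
finger_gap: 0.502
grip_force: 0.0
```

```bash
cat >> h.py <<'E'
def dump(n,u0,u1,v0,v1,su,sv,im):
    g=cv2.cvtColor(im,cv2.COLOR_RGB2GRAY)[v0:v1:sv,u0:u1:su]
    for i,row in enumerate(g): print(v0+i*sv,''.join('%4d'%k for k in row))
E
python3 -c "
from h import *
st()
a=snap('top','t14.png');b=snap('side','s14.png')
bars(a,48)
bars(a,58)
"
```

```text
33.8 [ 0.6124 -0.0258  0.2356] [[0.891, 0.454, 0.0], [0.454, -0.891, 0.0], [0.0, -0.0, -1.0]] [-0.061  0.368  1.437  0.     1.337  1.039] 0.5019470850251191 0.0 [1.2 0.6 0.1]
px 212 251 rear [0.4242 0.3724] front [0.3807 0.337 ] L 0.056 yaw 39.2 mid [0.4024 0.3547]
px 240 234 rear [0.4724 0.2955] front [0.4357 0.2567] L 0.053 yaw 46.6 mid [0.4541 0.2761]
px 211 252 rear [0.4249 0.3758] front [0.3771 0.3408] L 0.059 yaw 36.1 mid [0.401  0.3583]
px 240 234 rear [0.4757 0.2953] front [0.4338 0.2557] L 0.058 yaw 43.3 mid [0.4547 0.2755]
px 268 209 rear [0.5528 0.2118] front [0.5006 0.1873] L 0.058 yaw 25.1 mid [0.5267 0.1995]
```

```bash
python3 -c "
from h import *
for f in('s0','s14'):
    b=cv2.imread('pics/%s.png'%f)[:,:,::-1]
    m=(b.max(2)<75).astype(np.uint8); roi=np.zeros_like(m); roi[140:200,225:310]=1; m*=roi
    print(f)
    for c in cv2.findContours(m,0,1)[0]:
        if cv2.contourArea(c)>15: print(cv2.contourArea(c),np.round(cv2.minAreaRect(c)[0],1),cv2.boundingRect(c))
for p in((.5203,.1949),(.5267,.1995)): print(proj('side',[*p,.089]))
"
```

```text
s0
22.0 [289.8 178.2] (285, 174, 11, 10)
21.5 [260.4 167.9] (256, 162, 9, 13)
19.5 [238.4 155.4] (234, 150, 10, 12)
s14
[290.27457696 178.16745994]
[291.68631903 176.57359513]
```

```bash
python3 -c "
from h import *
for f in('s0','s14'):
    b=cv2.imread('pics/%s.png'%f)[:,:,::-1]
    m=(b.max(2)<95).astype(np.uint8); roi=np.zeros_like(m); roi[140:200,225:310]=1; m*=roi
    print(f)
    for c in cv2.findContours(m,0,1)[0]:
        if cv2.contourArea(c)>8: print(cv2.contourArea(c),np.round(cv2.minAreaRect(c)[0],1),cv2.boundingRect(c))
b=cv2.imread('pics/s14.png')[:,:,::-1]; dump('s',265,325,160,215,3,3,b)
print('funnel t14');a=cv2.imread('pics/t14.png')[:,:,::-1]; dump('t',325,390,175,255,3,4,a)
"
```

```text
s0
21.5 [259.4 183.1] (254, 178, 13, 8)
62.0 [290.  178.5] (283, 172, 15, 14)
55.5 [260.  167.8] (254, 161, 12, 15)
45.5 [238.  156.4] (233, 149, 11, 15)
s14
38.0 [291.2 176.7] (285, 171, 14, 13)
37.0 [260.5 167.5] (255, 161, 11, 14)
30.5 [238.1 156.1] (233, 150, 11, 13)
160  111 219 238 238 237 238 237 238 236 238 239 238 239 238 239 239 240 239 239 240
163   84 209 238 237 237 237 236 237 238 237 238 239 238 236 239 239 239 239 240 240
166  113 145 205 232 237 238 238 237 237 237 237 237 237 238 239 240 240 239 240 240
169  140 133 144 142 181 226 236 237 237 237 220 186 230 239 238 239 239 240 240 239
172  133 135 151 159 148 134 158 219 231 218 100  80 211 237 238 239 239 240 240 241
175  126 128 131 118 158 160 151 134 118  83  81 111 203 237 237 239 240 240 240 239
178  132 127 122 119 154 159 154 115  70  78 128 127 186 235 236 238 238 239 239 241
181  128 122 115 118 149 162 136  70  79 110 123 149 137 157 204 233 237 239 239 240
184  102 111 114 120 128 140 125 102 113 119 117 119 135 143 137 136 182 229 238 239
187  150 113 118 126 127 127 122 119 137 145 132 119 116 111 14
[... 1957 characters left out ...]
5  94  94  94  94  94  93  91  87  83  75  65  47
227  155 154 120  68  78  88  90  91  93  95  95  96  94  95  95  94  93  89  87  81  71  88
231  157 154 143  69  84  90  92  94  94  94  95  96  95  94  93  94  93  93  88  85  75  68
235  156 154 108  75  88  92  95  96  94  94  96  96  94  94  93  93  94  92  91  88  80  66
239  153 156  78  80  91  94  94  95  96  94  95  95  95  95  93  93  93  93  92  91  84  71
243  154 153  72  84  92  93  94  96  95  96  95  96  95  93  95  93  94  92  92  90  85  75
247  152 151  71  87  94  95  96  95  95  94  95  95  95  95  93  94  94  92  92  91  86  78
251  153 145  73  88  94  95  96  96  96  95  95  95  94  94  95  95  94  93  92  92  88  80
```

Emit:
jog_arm([
  [0, -1, 0],
  [0, -1, 0],
  [0, -1, 0],
  [0, -1, 0],
  [0, -1, 0],
  [0, -1, 0],
  [0, -1, 0],
  [0, -1, 0],
  [0, 0, 0],
  [0, 0, 0],
], roll=[0, 0, 0, 0, 0, 0, -0.5, -0.5, -0.5, -0.5])

```text
time_s: 34.9
ee_pos: [0.5015, 0.1874, 0.2357]
eef_rot: [0.93, 0.368, 0.0, -0.0]
ft_force: [0.3, -0.2, 1.5]
finger_gap: 0.498
grip_force: 0.0
```

```bash
python3 -c "
from h import *
go([.4415,.2632,.0723],43)"
```

```text
units [ 0.27 -3.21  5.45] toolx yaw 43.2 roll 0.03 j [0.34 0.24 1.62 0.   1.28 1.15] gap 0.498 F [ 0.3 -0.2  1.5] 34.9
```

Emit:
jog_arm([
  [0.07, -0.8, 0],
  [0.07, -0.8, 0],
  [0.07, -0.8, 0],
  [0.06, -0.8, 0],
  [0, 0, 1],
  [0, 0, 1],
  [0, 0, 1],
  [0, 0, 1],
  [0, 0, 1],
  [0, 0, 0.45],
], roll=[0, 0, 0, 0, 0, 0, 0, 0, 0, 0])

```text
time_s: 35.9
ee_pos: [0.4412, 0.2615, 0.0695]
eef_rot: [0.931, 0.366, -0.002, 0.0]
ft_force: [-0.3, 0.1, 0.5]
finger_gap: 0.496
grip_force: 0.0
```

Emit:
jog_arm([
  [0, 0, 0],
  [0, 0, 0],
  [0, 0, 0],
  [0, 0, 0],
  [0, 0, 0],
  [0, 0, 0],
  [0, 0, 0],
  [0, 0, 0],
  [0, 0, 0],
  [0, 0, 0],
], roll=[0, 0, 0, 0, 0, 0, 0, 0, 0, 0], hand=0, force=15)

```text
time_s: 36.9
ee_pos: [0.4428, 0.262, 0.0722]
eef_rot: [0.931, 0.366, 0.0, 0.0]
ft_force: [-1.3, -2.1, 5.0]
finger_gap: 0.128
grip_force: 15.0
```

Emit:
jog_arm([
  [0, 0, -0.3],
  [0, 0, -0.6],
  [0, 0, -1],
  [0, 0, -1],
  [0, 0, -1],
  [0, 0, -1],
  [0, 0, -1],
  [0, 0, -1],
  [0, 0, -0.6],
  [0, 0, 0],
], roll=[0, 0, 0, 0, 0, 0, 0, 0, 0, 0])

```text
time_s: 37.9
ee_pos: [0.444, 0.2627, 0.2995]
eef_rot: [0.931, 0.366, 0.003, -0.0]
ft_force: [1.0, -0.0, -3.2]
finger_gap: 0.128
grip_force: 15.0
```

```bash
cat >> h.py <<'E'
def wt(k=8):
    F=[]
    for i in range(k): r.grab_frame('side'); F.append(r.observe()['ft_force'][2])
    print('wt',np.mean(F).round(2),np.median(F).round(2))
E
python3 -c "
from h import *
wt();fun(.053,.3,43)
"
```

```text
wt -3.11 -3.12
units [-3.34  9.32  0.43] toolx yaw 42.9 roll -0.01 j [0.51 0.18 1.55 0.   1.41 1.33] gap 0.132 F [ 0.9  0.7 -2.5] 38.3
```

Emit:
jog_arm([
  [-0.2, 0.5, 0],
  [-0.3, 0.8, 0],
  [-0.35, 1, 0],
  [-0.35, 1, 0],
  [-0.35, 1, 0],
  [-0.35, 1, 0],
  [-0.35, 1, 0],
  [-0.35, 1, 0],
  [-0.35, 1, 0],
  [-0.25, 0.7, 0],
], roll=[0, 0, 0, 0, 0, 0, 0, 0, 0, 0])

```text
time_s: 39.3
ee_pos: [0.5569, -0.003, 0.2962]
eef_rot: [0.931, 0.365, -0.0, 0.0]
ft_force: [0.3, -0.4, -3.5]
finger_gap: 0.128
grip_force: 15.0
```

```bash
python3 -c "
from h import *
fun(.053,.267,43)
"
```

```text
units [-0.12  0.25  1.54] toolx yaw 42.8 roll -0.02 j [-0.03  0.25  1.46 -0.    1.44  0.8 ] gap 0.128 F [ 0.3 -0.4 -3.5] 39.3
```

Emit:
jog_arm([
  [-0.12, 0.25, 0.5],
  [0, 0, 0.5],
  [0, 0, 0.5],
  [-0.35, 0, 0.22],
  [-0.35, 0, 0.22],
  [-0.28, 0, 0.27],
  [-0.28, 0, 0.27],
  [-0.2, 0, 0.3],
  [-0.15, 0, 0.3],
  [-0.1, 0, 0.25],
], roll=[0, 0, 0, 0, 0, 0, 0, 0, 0, 0], force=5)

```text
time_s: 40.3
ee_pos: [0.5199, -0.0445, 0.1962]
eef_rot: [0.931, 0.366, -0.001, -0.0]
ft_force: [-4.5, -1.2, 1.8]
finger_gap: 0.132
grip_force: 5.0
```

Emit:
jog_arm([
  [-0.08, 0, 0.2],
  [-0.05, 0, 0.2],
  [0, 0, 0],
  [0, 0, 0],
  [0, 0, -0.3],
  [0, 0, -0.6],
  [0, 0, -0.8],
  [0, 0, -0.8],
  [0, 0, -0.6],
  [0, 0, 0],
], roll=[0, 0, 0, 0, 0, 0, 0, 0, 0, 0], force=7)

```text
time_s: 41.3
ee_pos: [0.52, -0.0461, 0.2802]
eef_rot: [0.931, 0.366, 0.003, 0.001]
ft_force: [0.2, 0.2, -3.8]
finger_gap: 0.132
grip_force: 7.0
```

```bash
python3 -c "
from h import *
wt();fun(0,.300,43)
"
```

```text
wt -3.07 -3.04
units [ 0.05  0.08 -0.2 ] toolx yaw 42.9 roll -0.01 j [-0.11  0.2   1.57  0.    1.37  0.71] gap 0.131 F [-0.3  0.1 -2.9] 41.7
```

Emit:
jog_arm([
  [-0.5, 0, 0],
  [-0.7, 0, 0],
  [-0.5, 0, 0.4],
  [-0.2, 0, 0.7],
  [0, 0, 0.8],
  [-0.2, 0, 0],
  [-0.3, 0, 0],
  [-0.3, 0, 0.1],
  [-0.3, 0, 0.1],
  [-0.1, 0, 0],
], roll=[0, 0, 0, 0, 0, 0, 0, 0, 0, 0], force=5)

```text
time_s: 42.7
ee_pos: [0.4498, -0.1106, 0.2157]
eef_rot: [0.931, 0.365, 0.001, 0.0]
ft_force: [1.0, 1.2, 1.3]
finger_gap: 0.131
grip_force: 5.0
```

Emit:
jog_arm([
  [0, 0, 0],
  [0, 0, 0],
  [0.3, 0, -0.3],
  [0.6, 0, -0.5],
  [0.6, 0, -0.6],
  [0.6, 0, -0.6],
  [0.5, 0, -0.4],
  [0.3, 0, 0],
  [0, 0, 0],
  [0, 0, 0],
], roll=[0, 0, 0, 0, 0, 0, 0, 0, 0, 0], force=12)

```text
time_s: 43.7
ee_pos: [0.5132, -0.0506, 0.2858]
eef_rot: [0.931, 0.366, -0.002, -0.0]
ft_force: [-0.0, 0.4, -1.7]
finger_gap: 0.132
grip_force: 12.0
```

```bash
python3 -c "
from h import *
wt();fun(.034,.238,43)
"
```

```text
wt -1.79 -2.05
units [1.39 0.06 2.2 ] toolx yaw 42.9 roll -0.01 j [-0.12  0.19  1.56  0.    1.39  0.7 ] gap 0.13 F [-0.7 -0.2 -1.2] 44.1
```

Emit:
jog_arm([
  [0.7, 0, 0.3],
  [0.7, 0, 0.9],
  [0, 0, 1],
  [0.4, 0, 0],
  [0.4, 0, 0],
  [0.5, 0, 0],
  [0.5, 0, 0],
  [0.5, 0, 0],
  [0.5, 0, 0],
  [0.4, 0, 0],
], roll=[0, 0, 0, 0, 0, 0, 0, 0, 0, 0], force=4)

```text
time_s: 45.1
ee_pos: [0.616, 0.0446, 0.2203]
eef_rot: [0.931, 0.366, -0.0, -0.0]
ft_force: [-1.0, -0.5, -1.9]
finger_gap: 0.132
grip_force: 4.0
```

Emit:
jog_arm([
  [0, 0, -0.5],
  [0, 0, -0.8],
  [0, 0, -0.5],
  [0, -0.4, 0],
  [0, -0.8, 0],
  [0, -0.9, 0],
  [0, -0.9, 0],
  [0, -0.9, 0],
  [0, -0.9, 0],
  [0, -0.9, 0],
], roll=[0, 0, 0, 0, 0, 0, 0, 0, 0, 0], force=8)

```text
time_s: 46.1
ee_pos: [0.4965, 0.1698, 0.2736]
eef_rot: [0.931, 0.366, -0.001, -0.0]
ft_force: [-0.0, -0.7, -1.0]
finger_gap: 0.129
grip_force: 8.0
```

```bash
python3 -c "
from h import *
b=snap('side','s15.png');a=snap('top','t15.png')
go([.4428,.262,.0854],43)
bars(a,58)
o=cv2.imread('pics/s0.png')[:,:,::-1].astype(int)
print('handle diff',(np.abs(b.astype(int)-o).max(2)>40)[225:262,285:312].mean().round(3))"
```

```text
units [ 0.81 -3.39  6.29] toolx yaw 43.1 roll 0.01 j [0.31 0.21 1.57 0.   1.37 1.13] gap 0.129 F [-0.2 -0.5 -2.5] 46.2
px 210 253 rear [0.4214 0.3799] front [0.3743 0.3426] L 0.06 yaw 38.4 mid [0.3978 0.3613]
px 267 227 rear [0.5529 0.221 ] front [0.3969 0.1801] L 0.161 yaw 14.7 mid [0.4749 0.2006]
handle diff 0.032
```

Emit:
jog_arm([
  [0.2, -0.8, 0],
  [0.2, -0.9, 0],
  [0.2, -0.9, 0],
  [0.21, -0.79, 0.3],
  [0, 0, 1],
  [0, 0, 1],
  [0, 0, 1],
  [0, 0, 1],
  [0, 0, 1],
  [0, 0, 0.7],
], roll=[0, 0, 0, 0, 0, 0, 0, 0, 0, 0])

```text
time_s: 47.2
ee_pos: [0.4457, 0.2588, 0.0922]
eef_rot: [0.931, 0.366, -0.002, 0.0]
ft_force: [0.1, 0.7, -1.4]
finger_gap: 0.131
grip_force: 8.0
```

Emit:
jog_arm([
  [0, 0, 0.2],
  [0, 0, 0.2],
  [0, 0, 0.2],
  [0, 0, 0.15],
  [0, 0, 0.1],
  [0, 0, 0],
  [0, 0, 0],
  [0, 0, 0],
  [0, 0, 0],
  [0, 0, 0],
], roll=[0, 0, 0, 0, 0, 0, 0, 0, 0, 0], force=3)

```text
time_s: 48.2
ee_pos: [0.4473, 0.2596, 0.0697]
eef_rot: [0.931, 0.366, 0.0, -0.0]
ft_force: [-0.3, -0.4, -2.3]
finger_gap: 0.132
grip_force: 3.0
```

```bash
python3 -c "
from h import *
go([.4428,.262,.0715],43)"
```

```text
units [-0.06 -0.16 -0.06] toolx yaw 42.9 roll -0.01 j [0.5  0.37 1.9  0.   0.87 1.33] gap 0.132 F [-0.3 -0.4 -2.3] 48.2
```

Emit:
jog_arm([
  [0, 0, 0.1],
  [0, 0, 0.1],
  [0, 0, 0],
  [0, 0, 0],
  [0, 0, 0],
  [0, 0, 0],
  [0, 0, 0],
  [0, 0, 0],
  [0, 0, 0],
  [0, 0, 0],
], roll=[0, 0, 0, 0, 0, 0, 0, 0, 0, 0])

```text
time_s: 49.2
ee_pos: [0.4472, 0.2596, 0.0635]
eef_rot: [0.931, 0.366, 0.0, -0.0]
ft_force: [-0.0, -0.8, -1.1]
finger_gap: 0.133
grip_force: 3.0
```

Emit:
jog_arm([
  [0, 0, 0],
  [0, 0, 0],
  [0, 0, 0],
  [0, 0, -0.5],
  [0, 0, -1],
  [0, 0, -1],
  [0, 0, -1],
  [0, -0.5, -1],
  [0, -1, -1],
  [0, -1, 0],
], roll=[0, 0, 0, 0, 0, 0, 0, 0, 0, 0], hand=0.5)

```text
time_s: 50.2
ee_pos: [0.3977, 0.3164, 0.2331]
eef_rot: [0.931, 0.365, 0.005, -0.001]
ft_force: [0.9, 0.3, -0.2]
finger_gap: 0.497
grip_force: 0.0
```

```bash
cat >> h.py <<'E'
def sbars(b,t=95):
    m=(b.max(2)<t).astype(np.uint8); roi=np.zeros_like(m); roi[140:200,225:310]=1; m*=roi
    for c in cv2.findContours(m,0,1)[0]:
        if cv2.contourArea(c)>8: print('side',cv2.contourArea(c),np.round(cv2.minAreaRect(c)[0],1),cv2.boundingRect(c))
E
python3 -c "
from h import *
b=snap('side','s16.png');a=snap('top','t16.png')
go([.39,.35,.0715],37.5)
bars(a,48);bars(a,58);sbars(b)
"
```

```text
units [ 0.64 -0.91  5.28] toolx yaw 43.1 roll 0.7 j [0.65 0.2  1.69 0.   1.25 1.47] gap 0.503 F [ 0.5  0.3 -0.2] 50.3
px 208 264 rear [0.38   0.3489] front [0.3536 0.3802] L 0.041 yaw -49.9 mid [0.3668 0.3646]
px 203 256 rear [0.4024 0.3683] front [0.3751 0.394 ] L 0.038 yaw -43.2 mid [0.3888 0.3811]
px 235 244 rear [0.4935 0.3399] front [0.3557 0.2432] L 0.168 yaw 35.1 mid [0.4246 0.2916]
px 208 264 rear [0.3999 0.3889] front [0.3351 0.3413] L 0.08 yaw 36.3 mid [0.3675 0.3651]
px 234 244 rear [0.4952 0.3414] front [0.3556 0.2433] L 0.171 yaw 35.1 mid [0.4254 0.2923]
px 268 209 rear [0.5528 0.2118] front [0.5009 0.1866] L 0.058 yaw 25.9 mid [0.5268 0.1992]
side 49.5 [291.4 176.9] (285, 171, 14, 13)
side 49.5 [262.1 169.6] (256, 163, 13, 14)
side 43.0 [237.8 156.2] (233, 149, 11, 15)
```

```bash
python3 -c "
from h import *
for n,p in dict(A=(.4035,.355),B0=(.4545,.2756)).items(): print(n,proj('side',[*p,.089]))
go([.3892,.344,.0723],37.5)
M=R.from_quat(r.observe()['eef_rot']).as_matrix()
"
```

```text
A [238.30108018 155.87870497]
B0 [261.37705857 167.3058473 ]
units [ 0.48 -0.79  5.25] toolx yaw 43.1 roll 0.7 j [0.65 0.2  1.69 0.   1.25 1.47] gap 0.503 F [ 0.5  0.3 -0.2] 50.3
```

Emit:
jog_arm([
  [0.48, -0.79, 0],
  [0, 0, 1],
  [0, 0, 1],
  [0, 0, 1],
  [0, 0, 1],
  [0, 0, 1],
  [0, 0, 0.25],
  [0, 0, 0],
  [0, 0, 0],
  [0, 0, 0],
], roll=[0, 0.7, 0, 0, 0, 0, 0, 0, 0, 0])

```text
time_s: 51.3
ee_pos: [0.3916, 0.3424, 0.0725]
eef_rot: [0.947, 0.32, 0.002, -0.001]
ft_force: [0.0, -0.1, -0.3]
finger_gap: 0.496
grip_force: 0.0
```

Emit:
jog_arm([
  [0, 0, 0],
  [0, 0, 0],
  [0, 0, 0],
  [0, 0, 0],
  [0, 0, 0],
  [0, 0, 0],
  [0, 0, 0],
  [0, 0, 0],
  [0, 0, 0],
  [0, 0, 0],
], roll=[0, 0, 0, 0, 0, 0, 0, 0, 0, 0], hand=0, force=15)

```text
time_s: 52.3
ee_pos: [0.3905, 0.3416, 0.0709]
eef_rot: [0.947, 0.32, -0.0, 0.0]
ft_force: [-0.1, -0.1, -1.7]
finger_gap: 0.13
grip_force: 15.0
```

Emit:
jog_arm([
  [0, 0, -0.3],
  [0, 0, -0.6],
  [0, 0, -1],
  [0, 0, -1],
  [0, 0, -1],
  [0, 0, -1],
  [0, 0, -1],
  [0, 0, -1],
  [0, 0, -0.6],
  [0, 0, 0],
], roll=[0, 0, 0, 0, 0, 0, 0, 0, 0, 0])

```text
time_s: 53.3
ee_pos: [0.3915, 0.3425, 0.2995]
eef_rot: [0.947, 0.32, 0.003, -0.001]
ft_force: [0.3, 0.1, -3.1]
finger_gap: 0.13
grip_force: 15.0
```

```bash
python3 -c "
from h import *
wt();fun(.053,.300,37.5)
"
```

```text
wt -2.9 -2.94
units [-2.63 12.93  0.41] toolx yaw 37.3 roll -0.02 j [0.7  0.19 1.54 0.   1.41 1.62] gap 0.133 F [ 0.5 -0.5 -3.4] 53.7
```

Emit:
jog_arm([
  [-0.1, 0.5, 0],
  [-0.15, 0.8, 0],
  [-0.2, 1, 0],
  [-0.2, 1, 0],
  [-0.2, 1, 0],
  [-0.2, 1, 0],
  [-0.2, 1, 0],
  [-0.2, 1, 0],
  [-0.2, 1, 0],
  [-0.2, 1, 0],
], roll=[0, 0, 0, 0, 0, 0, 0, 0, 0, 0])

```text
time_s: 54.7
ee_pos: [0.5158, 0.0839, 0.2958]
eef_rot: [0.948, 0.32, -0.0, 0.0]
ft_force: [0.5, 0.7, -1.9]
finger_gap: 0.13
grip_force: 15.0
```

Emit:
jog_arm([
  [-0.2, 0.9, 0],
  [-0.2, 0.9, 0],
  [-0.2, 0.8, 0],
  [-0.15, 0.6, 0],
  [-0.1, 0.3, 0],
  [0, 0, 0],
  [0, 0, 0],
  [0, 0, 0],
  [0, 0, 0],
  [0, 0, 0],
], roll=[0, 0, 0, 0, 0, 0, 0, 0, 0, 0])

```text
time_s: 55.7
ee_pos: [0.5587, -0.0122, 0.2961]
eef_rot: [0.947, 0.32, 0.0, -0.0]
ft_force: [0.2, -0.1, -2.3]
finger_gap: 0.134
grip_force: 15.0
```

```bash
python3 -c "
from h import *
fun(.053,.267,37.5)
"
```

```text
units [0.05 0.15 1.54] toolx yaw 37.4 roll -0.02 j [-0.04  0.25  1.45  0.    1.44  0.88] gap 0.134 F [ 0.2 -0.1 -2.3] 55.7
```

Emit:
jog_arm([
  [0.05, 0.15, 0.5],
  [0, 0, 0.5],
  [0, 0, 0.5],
  [-0.35, 0, 0.22],
  [-0.35, 0, 0.22],
  [-0.28, 0, 0.27],
  [-0.28, 0, 0.27],
  [-0.2, 0, 0.3],
  [-0.15, 0, 0.3],
  [-0.1, 0, 0.25],
], roll=[0, 0, 0, 0, 0, 0, 0, 0, 0, 0], force=5)

```text
time_s: 56.7
ee_pos: [0.5207, -0.0473, 0.1953]
eef_rot: [0.947, 0.32, -0.001, 0.0]
ft_force: [-3.8, -1.9, 1.8]
finger_gap: 0.13
grip_force: 5.0
```

Emit:
jog_arm([
  [-0.08, 0, 0.2],
  [-0.05, 0, 0.2],
  [0, 0, 0],
  [0, 0, 0],
  [0, 0, -0.3],
  [0, 0, -0.6],
  [0, 0, -0.8],
  [0, 0, -0.8],
  [0, 0, -0.6],
  [0, 0, 0],
], roll=[0, 0, 0, 0, 0, 0, 0, 0, 0, 0], force=7)

```text
time_s: 57.7
ee_pos: [0.5211, -0.0491, 0.2798]
eef_rot: [0.947, 0.32, 0.003, 0.001]
ft_force: [0.5, -0.4, -2.3]
finger_gap: 0.135
grip_force: 7.0
```

Emit:
jog_arm([
  [-0.5, 0, 0],
  [-0.7, 0, 0],
  [-0.5, 0, 0.4],
  [-0.2, 0, 0.7],
  [0, 0, 0.8],
  [-0.2, 0, 0],
  [-0.3, 0, 0],
  [-0.3, 0, 0.1],
  [-0.3, 0, 0.1],
  [-0.1, 0, 0],
], roll=[0, 0, 0, 0, 0, 0, 0, 0, 0, 0], force=5)

```text
time_s: 58.7
ee_pos: [0.4443, -0.106, 0.2147]
eef_rot: [0.948, 0.32, 0.0, 0.0]
ft_force: [1.2, 1.0, 1.3]
finger_gap: 0.135
grip_force: 5.0
```

Emit:
jog_arm([
  [0, 0, 0],
  [0, 0, 0],
  [0.3, 0, -0.3],
  [0.6, 0, -0.5],
  [0.6, 0, -0.6],
  [0.6, 0, -0.6],
  [0.5, 0, -0.4],
  [0.3, 0, 0],
  [0, 0, 0],
  [0, 0, 0],
], roll=[0, 0, 0, 0, 0, 0, 0, 0, 0, 0], force=12)

```text
time_s: 59.7
ee_pos: [0.5133, -0.0526, 0.2848]
eef_rot: [0.947, 0.32, -0.002, -0.0]
ft_force: [-0.0, 0.0, -2.0]
finger_gap: 0.13
grip_force: 12.0
```

```bash
python3 -c "
from h import *
wt();fun(.034,.238,37.5)
b=snap('side','s17.png')
"
```

```text
wt -2.05 -2.05
units [ 1.43 -0.02  2.17] toolx yaw 37.3 roll -0.03 j [-0.12  0.19  1.56  0.    1.39  0.8 ] gap 0.132 F [-1.1 -0.6 -1.8] 60.1
```

```bash
python3 -c "
from h import *
wt(24)
"
```

```text
wt -1.96 -1.92
```

Emit:
jog_arm([
  [-0.5, 0, 0],
  [-0.7, 0, 0],
  [-0.4, 0, 0.6],
  [0, 0, 0.8],
  [0, 0, 0.7],
  [-0.2, 0, 0.1],
  [-0.3, 0, 0],
  [-0.3, 0, 0.1],
  [-0.3, 0, 0.1],
  [-0.3, 0, 0],
], roll=[0, 0, 0, 0, 0, 0, 0, 0, 0, 0], force=5)

```text
time_s: 62.35
ee_pos: [0.4427, -0.1074, 0.2158]
eef_rot: [0.947, 0.32, 0.002, 0.0]
ft_force: [1.3, 2.3, 3.1]
finger_gap: 0.129
grip_force: 5.0
```

Emit:
jog_arm([
  [0, 0, 0],
  [0, 0, 0],
  [0.3, 0, -0.3],
  [0.6, 0, -0.5],
  [0.6, 0, -0.6],
  [0.6, 0, -0.6],
  [0.6, 0, -0.4],
  [0.3, 0, 0],
  [-0.5, 0, 0],
  [0.5, 0, 0],
], roll=[0, 0, 0, 0, 0, 0, 0, 0, 0, 0], force=12)

```text
time_s: 63.35
ee_pos: [0.5113, -0.0538, 0.2851]
eef_rot: [0.948, 0.319, -0.003, -0.0]
ft_force: [0.2, -0.8, -1.7]
finger_gap: 0.128
grip_force: 12.0
```

```bash
python3 -c "
from h import *
wt(16);fun(.034,.238,37.5)
b=snap('side','s18.png')
"
```

```text
wt -1.71 -1.76
units [ 1.42 -0.01  2.17] toolx yaw 37.3 roll -0.02 j [-0.12  0.19  1.56  0.    1.39  0.8 ] gap 0.131 F [ 0.1 -0.3 -1.8] 64.15
```

Emit:
jog_arm([
  [0.7, 0, 0.3],
  [0.7, 0, 0.9],
  [0, 0, 1],
  [0.4, 0, 0],
  [0.4, 0, 0],
  [0.5, 0, 0],
  [0.5, 0, 0],
  [0.5, 0, 0],
  [0.5, 0, 0],
  [0.4, 0, 0],
], roll=[0, 0, 0, 0, 0, 0, 0, 0, 0, 0], force=4)

```text
time_s: 65.2
ee_pos: [0.6253, 0.0322, 0.2202]
eef_rot: [0.947, 0.32, 0.0, -0.0]
ft_force: [0.1, -0.2, -1.4]
finger_gap: 0.129
grip_force: 4.0
```

Emit:
jog_arm([
  [0, 0, -0.5],
  [0, 0, -0.8],
  [0, 0, -0.5],
  [0, -0.4, 0],
  [0, -0.8, 0],
  [0, -1, 0],
  [0, -1, 0],
  [0, -1, 0],
  [0, -1, 0],
  [0, -1, 0],
], roll=[0, 0, 0, 0, 0, 0, 0, 0, 0, 0], force=8)

```text
time_s: 66.2
ee_pos: [0.5092, 0.1804, 0.2731]
eef_rot: [0.947, 0.32, -0.001, -0.0]
ft_force: [0.0, 0.5, -1.8]
finger_gap: 0.133
grip_force: 8.0
```

```bash
python3 -c "
from h import *
go([.3905,.3416,.0715],37.5)"
```

```text
units [ 0.12 -6.66  6.73] toolx yaw 37.3 roll -0.02 j [0.32 0.23 1.54 0.   1.37 1.24] gap 0.133 F [ 0.   0.5 -1.8] 66.2
```

Emit:
jog_arm([
  [0.02, -0.9, 0],
  [0.02, -1, 0],
  [0.02, -1, 0],
  [0.02, -1, 0],
  [0.02, -1, 0],
  [0.02, -0.9, 0],
  [0, -0.6, 0],
  [0, -0.26, 0.5],
  [0, 0, 1],
  [0, 0, 1],
], roll=[0, 0, 0, 0, 0, 0, 0, 0, 0, 0])

```text
time_s: 67.2
ee_pos: [0.3915, 0.3407, 0.1979]
eef_rot: [0.947, 0.32, 0.0, -0.0]
ft_force: [0.3, 0.3, -2.6]
finger_gap: 0.129
grip_force: 8.0
```

Emit:
jog_arm([
  [0, 0, 1],
  [0, 0, 1],
  [0, 0, 1],
  [0, 0, 0.5],
  [0, 0, 0.2],
  [0, 0, 0.2],
  [0, 0, 0.2],
  [0, 0, 0.15],
  [0, 0, 0.1],
  [0, 0, 0],
], roll=[0, 0, 0, 0, 0, 0, 0, 0, 0, 0], force=3)

```text
time_s: 68.2
ee_pos: [0.3928, 0.34, 0.0685]
eef_rot: [0.947, 0.32, -0.0, -0.0]
ft_force: [-1.2, -0.2, -2.4]
finger_gap: 0.129
grip_force: 3.0
```

```bash
python3 -c "
from h import *
go([.3905,.3416,.0640],37.5)"
```

```text
units [-0.03 -0.09  0.15] toolx yaw 37.3 roll -0.02 j [0.69 0.37 1.89 0.   0.87 1.61] gap 0.129 F [-1.2 -0.2 -2.4] 68.2
```

Emit:
jog_arm([
  [0, 0, 0.1],
  [0, 0, 0.1],
  [0, 0, 0],
  [0, 0, 0],
  [0, 0, 0],
  [0, 0, 0],
  [0, 0, 0],
  [0, 0, 0],
  [0, 0, 0],
  [0, 0, 0],
], roll=[0, 0, 0, 0, 0, 0, 0, 0, 0, 0])

```text
time_s: 69.2
ee_pos: [0.3929, 0.3401, 0.0626]
eef_rot: [0.947, 0.32, 0.0, -0.0]
ft_force: [0.3, -0.3, -2.2]
finger_gap: 0.134
grip_force: 3.0
```

Emit:
jog_arm([
  [0, 0, 0],
  [0, 0, 0],
  [0, 0, 0],
  [0, 0, -0.5],
  [0, 0, -1],
  [0, 0, -1],
  [0, 0, -1],
  [0, 0, -1],
  [0, 0, -1],
  [0, 0, -0.5],
], roll=[0, 0, 0, 0, 0, 0, 0, 0, 0, 0], hand=0.5)

```text
time_s: 70.2
ee_pos: [0.3937, 0.3408, 0.2457]
eef_rot: [0.947, 0.32, 0.002, -0.001]
ft_force: [-0.3, 0.9, -0.6]
finger_gap: 0.5
grip_force: 0.0
```

Emit:
jog_arm([
  [0, 1, 0],
  [0, 1, 0],
  [0, 1, 0],
  [0, 1, 0],
  [0, 1, 0],
  [0, 1, 0],
  [0, 1, 0],
  [0, 1, 0],
  [0, 1, 0],
  [0, 1, 0],
], roll=[0, 0, 0, 0, 0, 0, 0, 0, 0, 0])

```text
time_s: 71.2
ee_pos: [0.5753, 0.1004, 0.2427]
eef_rot: [0.947, 0.32, 0.0, -0.0]
ft_force: [-0.5, -0.4, -0.1]
finger_gap: 0.498
grip_force: 0.0
```

```bash
python3 -c "
from h import *
b=snap('side','s19.png');a=snap('top','t19.png')
st();bars(a,48);bars(a,58);sbars(b)
o=cv2.imread('pics/t0.png')[:,:,::-1]
dump('t',336,378,190,226,2,2,a)
print('t0');dump('t',336,378,190,226,2,2,o)
"
```

```text
71.3 [0.5766 0.0988 0.2422] [[0.797, 0.603, 0.001], [0.603, -0.797, -0.001], [0.0, 0.001, -1.0]] [ 1.510e-01  3.190e-01  1.493e+00 -1.000e-03  1.328e+00  1.074e+00] 0.49489296791779613 0.0 [-0.1 -0.2 -0.5]
px 214 250 rear [0.4295 0.3651] front [0.3855 0.333 ] L 0.055 yaw 36.1 mid [0.4075 0.349 ]
px 243 233 rear [0.4778 0.285 ] front [0.4353 0.2489] L 0.056 yaw 40.4 mid [0.4566 0.267 ]
px 214 250 rear [0.431  0.3658] front [0.3826 0.3331] L 0.058 yaw 34.0 mid [0.4068 0.3495]
px 244 233 rear [0.4762 0.2863] front [0.4367 0.2445] L 0.057 yaw 46.6 mid [0.4564 0.2654]
px 296 228 rear [0.4737 0.0935] front [0.4729 0.1423] L 0.049 yaw -89.0 mid [0.4733 0.1179]
px 268 209 rear [0.5528 0.2118] front [0.501  0.1863] L 0.058 yaw 26.2 mid [0.5269 0.1991]
side 37.0 [291.2 176.6] (285, 171, 14, 13)
side 31.0 [262.  169.2] (257, 163, 11, 14)
side 27.0 [239.8 156.7] (234, 151, 12, 12)
side 34.5 [307.  146.5] (305, 140, 5, 14)
190   97 104 108 110 111 114 116 116 119 121 122 123 124 123 122  87  83  83  82  82  81
192   96 101 108 111 111 113 115 117 119 121 121 121 122 123 122 100  82  81  80  79  8
[... 2330 characters left out ...]
3  93 141 151 149 150 150 148 149 149 150 150 150 147 118 115 116 115 115 115
212   93  91  93 142 149 149 150 149 149 149 149 149 148 149 147 117 114 115 114 114 114
214   90  89  91 135 149 148 150 150 149 149 149 149 148 148 146 113 112 112 112 113 113
216   89  91  91 112 149 149 149 150 149 149 148 149 148 148 136 108 109 110 108 112 110
218   90  87  89  92 137 148 149 148 150 149 150 149 149 143 113 107 108 108 109 109 108
220   88  86  89  88  95 138 148 149 149 148 149 150 146 119 106 106 107 107 107 107 108
222   88  87  88  88  89  93 123 141 148 148 144 138 109 102 103 105 106 105 106 106 106
224   87  87  88  87  89  88  91  93  98 101 101  99  99 101 102 103 105 105 105 106 107
```

```bash
python3 -c "
from h import *
a=cv2.imread('pics/s19.png').astype(int);o=cv2.imread('pics/s0.png').astype(int)
d=((o.max(2)-a.max(2))>50).astype(np.uint8)
for x in sorted(cv2.connectedComponentsWithStats(d)[2][1:].tolist(),key=lambda x:-x[4])[:14]: print('side darker',x)
for n,o in(('top','t19'),('side','s19')):
    im=cv2.imread('pics/%s.png'%o)[:,:,::-1]
    for z in(.006,.02,.115): print(n,z,proj(n,[.5207,-.0472,z]))
b=cv2.imread('pics/s19.png')[:,:,::-1]
print(proj('side',[.5207,-.0472,.182]));dump('s',290,355,195,275,3,3,b)
"
```

```text
side darker [73, 65, 67, 183, 8933]
side darker [281, 39, 66, 52, 1822]
side darker [181, 41, 63, 38, 1656]
side darker [103, 46, 42, 43, 1218]
side darker [245, 18, 73, 57, 705]
side darker [304, 128, 33, 34, 506]
side darker [303, 328, 8, 48, 177]
side darker [163, 42, 14, 17, 165]
side darker [81, 53, 16, 15, 158]
side darker [284, 108, 11, 19, 135]
side darker [173, 63, 12, 16, 96]
side darker [26, 0, 13, 11, 91]
side darker [324, 314, 16, 8, 65]
side darker [272, 32, 23, 7, 63]
top 0.006 [350.53542653 216.46879663]
top 0.02 [350.91347674 215.89620782]
top 0.115 [353.68105385 211.70447968]
side 0.006 [322.10967961 253.57616941]
side 0.02 [322.08343198 250.72908689]
side 0.115 [321.89428295 230.21207743]
[321.7481069  214.35635082]
195  190 189 121 126 174 193 191 190 195 196 199 203 205 205 206 211 189 221 240 240 240 240
198  188 126 144 193 183 184 185 192 196 198 197 198 202 202 204 206 192 176 197 239 240 240
201  124 147 183 179 180 183 186 189 191 196 200 202 202 203 204 205 206 207 207 228 238 241
204  137 188 176 177 179 183 186 189 190 195 197 200 205 203 206 207 206 209
[... 1455 characters left out ...]
5 190 191 186 176 159 145 137 118 117 172 179 176
255  233 184 220 179 169 163 163 160 161 162 162 163 157 155 149 145 137 119 115 170 179 182
258  236 237 235 184 172 163 162 160 161 162 162 162 159 155 152 147 137 119 120 174 177 175
261  234 237 237 200 172 165 161 162 163 160 160 162 158 155 151 149 134 118 130 178 178 177
264  182 199 226 228 176 171 161 163 163 164 163 161 158 156 153 144 123 118 159 178 179 178
267  143 143 163 206 204 171 169 163 160 163 161 161 159 154 143 125 123 144 176 179 178 178
270  188 179 153 153 210 217 173 166 162 148 144 142 137 132 127 129 160 179 177 177 179 177
273  237 235 228 189 177 226 229 201 171 161 149 136 135 138 155 171 179 179 177 179 180 168
```

```bash
python3 -c "
from h import *
b=cv2.imread('pics/s19.png')[:,:,::-1].astype(int);o=cv2.imread('pics/s0.png')[:,:,::-1].astype(int)
print('handle diff',(np.abs(b-o).max(2)>40)[225:262,285:312].mean())
a=cv2.imread('pics/t19.png')[:,:,::-1]; dump('t',368,394,230,256,2,2,a)
for t,s in (((214,250),(239.8,156.7)),((243.3,233),(262,169.2)),((268,209),(291.2,176.6))): print(tri(t,s))
y=np.radians(35.7);p=AX-.115*np.array([np.cos(y),np.sin(y)]);print(p);go([*p,.153],35.7)
"
```

```text
handle diff 0.0
230  104 105 106 106 108 126 141 155 153 154 154 155 153
232  104 105 106 106 133 155 155 156 152 154 155 154 155
234  102 104 112 139 138 153 156 155 155 155 155 155 152
236  107 130 123 148 146 130 155 153 155 154 155 154 154
238  151 147 143 117 151 143 142 156 155 156 154 154 157
240  104 107 111 104 130 151 135 152 155 153 154 156 155
242  111 108 111 110  95 144 149 128 153 153 152 156 154
244  149 134 112 100 109 101 150 126 141 156 153 154 157
246  156 153 152 150 100 103 122 149 110 148 156 154 155
248  155 156 154 156 151 114  93 137 128 115 152 154 154
250  153 156 155 155 153 151  91  93 135 112 150 154 155
252  154 154 155 153 152 155 147  97 100 116 148 154 143
254  153 153 155 155 154 155 154  90 110 111 147 147 121
(array([0.40689508, 0.3508212 , 0.08766893]), np.float64(0.0002797145390705184))
(array([0.45563582, 0.26891218, 0.08676029]), np.float64(0.0030668584719569713))
(array([0.52655329, 0.19944112, 0.08948043]), np.float64(0.0027791165419009415))
[ 0.42731039 -0.11430724]
units [-8.25  2.66  2.98] toolx yaw 37.1 roll 0.18 j [ 0.15  0.32  1.49 -0.    1.33  1.07] gap 0.495 F [-0.1 -0.2 -0.5] 71.3
```

Emit:
jog_arm([
  [-0.9, 0.3, 0],
  [-0.9, 0.3, 0],
  [-0.9, 0.3, 0],
  [-0.9, 0.3, 0],
  [-0.9, 0.3, 0],
  [-0.9, 0.3, 0],
  [-0.9, 0.3, 0],
  [-0.9, 0.3, 0],
  [-0.9, 0.26, 0],
  [0, 0, 0],
], roll=[0, 0, 0, 0, 0, 0, 0, 0, 0, 0.18])

```text
time_s: 72.3
ee_pos: [0.4279, -0.1103, 0.2428]
eef_rot: [0.952, 0.306, -0.0, 0.0]
ft_force: [1.0, 0.2, -0.5]
finger_gap: 0.498
grip_force: 0.0
```

```bash
python3 -c "
from h import *
go([.4268,-.1140,.153],35.7)
"
```

```text
units [-0.1   0.08  2.99] toolx yaw 35.7 roll -0.0 j [-0.28  0.09  1.79 -0.    1.26  0.67] gap 0.498 F [ 1.   0.2 -0.5] 72.3
```

Emit:
jog_arm([
  [-0.1, 0.08, 1],
  [0, 0, 1],
  [0, 0, 0.7],
  [0, 0, 0.3],
  [0, 0, 0],
  [0, 0, 0],
  [0, 0, 0],
  [0, 0, 0],
  [0, 0, 0],
  [0, 0, 0],
], roll=[0, 0, 0, 0, 0, 0, 0, 0, 0, 0])

```text
time_s: 73.3
ee_pos: [0.429, -0.1131, 0.1529]
eef_rot: [0.951, 0.308, 0.0, 0.0]
ft_force: [0.1, 0.3, -0.1]
finger_gap: 0.5
grip_force: 0.0
```

Emit:
jog_arm([
  [0, 0, 0],
  [0, 0, 0],
  [0, 0, 0],
  [0, 0, 0],
  [0, 0, 0],
  [0, 0, 0],
  [0, 0, 0],
  [0, 0, 0],
  [0, 0, 0],
  [0, 0, 0],
], roll=[0, 0, 0, 0, 0, 0, 0, 0, 0, 0], hand=0, force=50)

```text
time_s: 74.3
ee_pos: [0.4288, -0.1129, 0.1525]
eef_rot: [0.951, 0.308, 0.0, -0.0]
ft_force: [0.2, 1.2, -0.9]
finger_gap: 0.128
grip_force: 50.0
```

Emit:
jog_arm([
  [0, 0, -0.2],
  [0, 0, -0.3],
  [0, 0, -0.4],
  [0, 0, -0.5],
  [0, 0, -0.5],
  [0, 0, -0.4],
  [0, 0, -0.3],
  [0, 0, 0],
  [0, 0, 0],
  [0, 0, 0],
], roll=[0, 0, 0, 0, 0, 0, 0, 0, 0, 0])

```text
time_s: 75.3
ee_pos: [0.4284, -0.1129, 0.2299]
eef_rot: [0.951, 0.308, -0.001, -0.0]
ft_force: [-0.2, -0.4, -1.0]
finger_gap: 0.128
grip_force: 50.0
```

```bash
python3 -c "
from h import *
wt(6);st();a=snap('top','t20.png');b=snap('side','s20.png')
go([.505,-.2045,.228],0)
"
```

```text
wt -1.08 -0.98
75.6 [ 0.4288 -0.113   0.2303] [[0.81, 0.586, -0.001], [0.586, -0.81, 0.0], [-0.0, -0.001, -1.0]] [-0.284  0.1    1.812  0.     1.23   0.661] 0.12734290462785441 49.99933362007141 [ 1.4 -0.1 -1. ]
units [0.27 3.96 0.08] toolx yaw 35.9 roll 4.49 j [-0.28  0.1   1.81  0.    1.23  0.66] gap 0.126 F [ 0.6  0.2 -0.7] 75.7
```

Emit:
jog_arm([
  [0, 0.3, 0],
  [0.03, 0.5, 0],
  [0.04, 0.6, 0],
  [0.05, 0.6, 0],
  [0.05, 0.6, 0],
  [0.05, 0.6, 0],
  [0.03, 0.5, 0],
  [0.02, 0.26, 0],
  [0, 0, 0],
  [0, 0, 0],
], roll=[0, 0, 0, 0, 0, 0, 0, 0, 0, 0])

```text
time_s: 76.7
ee_pos: [0.5047, -0.2044, 0.2303]
eef_rot: [0.951, 0.308, -0.0, -0.0]
ft_force: [-1.0, 0.1, -1.8]
finger_gap: 0.13
grip_force: 50.0
```

Emit:
jog_arm([
  [0, 0, 0],
  [0, 0, 0],
  [0, 0, 0],
  [0, 0, 0],
  [0, 0, 0],
  [0, 0, 0],
  [0, 0, 0],
  [0, 0, 0],
  [0, 0, 0],
  [0, 0, 0],
], roll=[0.2, 0.4, 0.6, 0.7, 0.7, 0.7, 0.6, 0.4, 0.19, 0])

```text
time_s: 77.7
ee_pos: [0.5048, -0.2041, 0.2308]
eef_rot: [1.0, -0.0, 0.0, -0.0]
ft_force: [0.6, -0.6, -1.2]
finger_gap: 0.133
grip_force: 50.0
```

```bash
python3 -c "
from h import *
go([.507,-.2045,.13],0)
a=snap('top','t21.png');b=snap('side','s21.png')
print(proj('side',[.5207,-.0472,.115]),proj('top',[.5207,-.0472,.115]),proj('top',[.5207,-.0472,.006]))
print('barrel side');dump('s',300,345,212,252,3,3,b)
print('barrel top');dump('t',334,376,192,234,2,3,a)
# rim of held funnel, predicted
s=np.array(r.observe()['ee_pos']);
print(s)
"
```

```text
units [0.07 0.01 3.36] toolx yaw -0.0 roll -0.0 j [-0.41  0.26  1.61  0.    1.28  1.17] gap 0.133 F [ 0.6 -0.6 -1.2] 77.7
[321.89428295 230.21207743] [353.68105385 211.70447968] [350.53542653 216.46879663]
barrel side
212  196 236 240 241 240 238 229 130 219 142  78  81  78  75  71
215  237 239 240 239 240 239 239 185 157 190  70  79  76  80  71
218  238 240 239 239 242 239 234 218  82  77  76  83  78  77  70
221  238 239 239 238 223 229 235 227  71  71  77  70  77  75  66
224  238 238 240 220 238 242 242 234  88  70  87  70  68  71  84
227  238 238 230 232 242 241 241 241 177  92 108  73  62  62  61
230  236 232 221 239 241 241 241 241 235 186 134  81  68  60  61
233  237 223 228 240 241 241 242 241 241 240 113  66  64  60  60
236  237 222 202 239 240 241 241 241 241 240 125  59  64  66  58
239  236 224 213 202 238 240 241 241 241 241 204  71 101  96  63
242  236 208 223 189 177 212 229 232 231 220 178  99  97  84  66
245  222 178 220 223 199 175 169 167 166 165 178 198 159  87  64
248  185 165 183 219 222 209 194 190 192 193 186 187 143  82  66
251  175 166 163 167 198 214 216 205 
[... 622 characters left out ...]
153 153 152 152 152 149 142  97 100 109
213  126 127 127 150 153 152 152 154 153 152 153 152 152 152 152 152 149 142  97  82 106
216  123 131 131 135 151 152 152 153 153 153 153 152 153 152 152 153 151 115  96  76 109
219   89 132 131 130 149 153 153 152 153 153 152 152 152 153 153 147 144 100  89  79 108
222   85 106 134 132 142 138 146 152 153 152 153 152 152 151 149 138 108 106  75  92 112
225   95  87 102 132 134 133 126 141 149 152 152 137 141 145 122 117 109  78  80 139 147
228   97  96  88  88 120 134 133 133 130 132 129 125 125 121 115  89  81  96 116 150 149
231  105  97  97  93  87  85  87 111 124 121 118 119  92  86  94  94  98 113 153 152 151
[ 0.50490593 -0.20425887  0.23068146]
```

Emit:
jog_arm([
  [0.07, 0, 0.3],
  [0, 0, 0.6],
  [0, 0, 0.7],
  [0, 0, 0.7],
  [0, 0, 0.7],
  [0, 0, 0.5],
  [0, 0, 0.4],
  [0, 0, 0.3],
  [0, 0, 0.15],
  [0, 0, 0],
], roll=[0, 0, 0, 0, 0, 0, 0, 0, 0, 0])

```text
time_s: 78.8
ee_pos: [0.5059, -0.205, 0.1001]
eef_rot: [1.0, -0.0, -0.001, 0.0]
ft_force: [-5.4, -1.6, 3.5]
finger_gap: 0.13
grip_force: 50.0
```

```bash
python3 -c "
from h import *
wt(5);go([.507,-.2045,.0955],0)
"
```

```text
wt 2.34 2.39
units [ 0.04 -0.02  0.16] toolx yaw -0.0 roll -0.0 j [-0.41  0.37  1.8  -0.    0.98  1.17] gap 0.128 F [-4.6 -1.9  3.2] 79.05
```

Emit:
jog_arm([
  [0, 0, 0],
  [0, 0, 0],
  [0, 0, 0.05],
  [0, 0, 0.05],
  [0, 0, 0],
  [0, 0, 0],
  [0, 0, 0],
  [0, 0, 0],
  [0, 0, 0],
  [0, 0, 0],
], roll=[0, 0, 0, 0, 0, 0, 0, 0, 0, 0], force=3)

```text
time_s: 80.05
ee_pos: [0.5072, -0.2045, 0.0971]
eef_rot: [1.0, -0.0, 0.0, -0.0]
ft_force: [-2.8, -1.2, 1.3]
finger_gap: 0.129
grip_force: 3.0
```

Emit:
jog_arm([
  [0, 0, 0],
  [0, 0, 0],
  [0, 0, 0],
  [0, 0, 0],
  [0, 0, -0.5],
  [0, 0, -1],
  [0, 0, -1],
  [0, 0, -1],
  [0, 0, -1],
  [-0.5, 0, 0],
], roll=[0, 0, 0, 0, 0, 0, 0, 0, 0, 0], hand=0.4)

```text
time_s: 81.05
ee_pos: [0.4957, -0.2055, 0.2365]
eef_rot: [1.0, -0.0, 0.005, 0.002]
ft_force: [0.7, 0.3, 0.6]
finger_gap: 0.398
grip_force: 0.0
```

Emit:
jog_arm([
  [-1, -1, 0],
  [-1, -1, 0],
  [-1, -1, 0],
  [-0.3, -1, 0],
  [0, -1, 0],
  [0, -1, 0],
  [0, -1, 0],
  [0, -1, 0],
  [0, 0, 0],
  [0, 0, 0],
], roll=[0, 0, 0, 0, 0, 0, 0, 0, 0, 0])

```text
time_s: 82.05
ee_pos: [0.3933, 0.0358, 0.2321]
eef_rot: [1.0, 0.001, 0.0, 0.0]
ft_force: [0.1, -0.5, -0.0]
finger_gap: 0.403
grip_force: 0.0
```

```bash
python3 -c "
from h import *
st();a=snap('top','t22.png');b=snap('side','s22.png')
# funnel rim from non-bench mask
for n,im in(('top',a),('side',b)):
    for z in(.125,): print(n,'pred rim centre',proj(n,[.62,-.2045,z]),[proj(n,[.62+.087*np.cos(t),-.2045+.087*np.sin(t),z]).round(0).tolist() for t in(0,1.5708,3.1416,-1.5708)],'bar',proj(n,[.505,-.2045,.124]))
dump('t',370,436,150,225,3,3,a)
print();dump('s',345,420,235,310,3,4,b)
bars(a,55)
o=cv2.imread('pics/s5.png')[:,:,::-1].astype(int)
print('lever diff vs s5',np.abs(b.astype(int)-o)[318:345,335:355].mean())
"
```

```text
82.05 [0.3933 0.0358 0.2321] [[1.0, 0.001, 0.0], [0.001, -1.0, -0.0], [0.0, 0.0, -1.0]] [ 0.062  0.018  1.897 -0.     1.227  1.632] 0.40296419942557743 0.0 [ 0.1 -0.5 -0. ]
top pred rim centre [409.26166833 177.65262312] [[409.0, 148.0], [379.0, 177.0], [410.0, 208.0], [440.0, 178.0]] bar [409.84885408 217.73254792]
side pred rim centre [382.32968827 260.184934  ] [[412.0, 249.0], [367.0, 235.0], [351.0, 272.0], [399.0, 287.0]] bar [341.26318441 275.74167303]
150   97 119 141 148 149 149 148 148 150 144 139 114 113 114 116 119 130 123 109 108 109 131
153  141 149 149 146 147 149 147 146 122 104 107 108 110 112 113 114 115 116 126 117 108 105
156  149 145 149 149 148 148 144 104 102 104 105 108 108 113 113 114 115 117 117 118 125 108
159  149 148 148 147 147 145 100  99 102 103 107 109 110 112 114 116 116 118 117 119 119 126
162  149 150 148 145 148 114  99 100 100 103 106 109 109 113 114 113 116 118 118 118 118 119
165  147 149 147 148 143  94  96  97  99 103 106 108 110 114 114 117 116 119 119 118 119 120
168  148 148 149 148 112  95  97  96  99 103 105 108 112 113 114 116 114 115 1
[... 3293 characters left out ...]
  75  73  69  67  64  63  62  58  55  56  50  49  51  54 158 175 175 175 177
299  175 171 170 160  93  78  80  76  71  71  68  69  62  61  60  55  52  53  50 117 177 177 179 173 178
303  172 169 172 173 164 100  78  79  75  75  73  69  68  64  62  60  57  57 122 176 177 177 176 175 176
307  170 171 167 173 171 170 156 110  86  79  77  71  70  67  65  68 109 162 176 174 180 175 179 175 175
px 214 250 rear [0.4306 0.3663] front [0.3833 0.3319] L 0.059 yaw 36.1 mid [0.4069 0.3491]
px 244 233 rear [0.4762 0.2863] front [0.4381 0.246 ] L 0.055 yaw 46.6 mid [0.4571 0.2661]
px 268 209 rear [0.5529 0.2115] front [0.5005 0.1875] L 0.058 yaw 24.7 mid [0.5267 0.1995]
lever diff vs s5 11.031481481481482
```

```bash
python3 -c "
from h import *
for f,p,q in(('t0',(356,212),(300,330)),('t21',(354,212),(300,330)),('t22',(354,212),(560,300)),('s22',(321,232),(240,230))):
    im=cv2.imread('pics/%s.png'%f)[:,:,::-1]
    A=im[p[1]-7:p[1]+8,p[0]-7:p[0]+8].reshape(-1,3); print(f,A.mean(0).round(1),A.std(0).round(1),A.min(0),'bench',im[q[1]-3:q[1]+3,q[0]-3:q[0]+3].reshape(-1,3).mean(0).round(1))
b=cv2.imread('pics/s22.png')[:,:,::-1]; dump('s',295,350,215,275,3,3,b)
a=cv2.imread('pics/t22.png')[:,:,::-1]; dump('t',334,376,192,234,2,3,a)
"
```

```text
t0 [149.  150.5 136.7] [3.1 3.6 3.4] [116 113 101] bench [147.6 147.6 133.1]
t21 [152.8 154.6 140.4] [0.7 0.6 0.6] [151 152 139] bench [150.6 150.8 136. ]
t22 [146.7 147.7 133.9] [7.4 9.7 9.5] [117 110  97] bench [143.1 141.9 128.3]
s22 [236.4 232.7 220. ] [12.9 14.9 17.1] [189 180 162] bench [241.9 235.2 223.9]
215  133 203 236 236 236 237 237 237 237 238 239 239 237 238 237 236 235 235 234
218  184 234 235 237 236 237 238 235 228 229 230 236 238 238 237 236 236 236 235
221  229 236 237 236 236 233 212 231 233 238 233 223 228 238 237 237 237 237 236
224  234 235 235 236 224 193 238 239 239 239 239 239 237 230 236 237 236 235 236
227  234 235 235 233 182 200 238 239 239 239 239 239 239 234 231 235 236 235 235
230  233 233 233 196 178 215 237 239 239 239 239 239 239 239 224 225 235 236 235
233  232 234 230 160 175 183 218 238 239 239 238 239 239 239 211 195 236 236 235
236  234 234 227 157 165 182 195 234 230 233 239 238 239 234 171 169 233 235 236
239  234 235 225 165 157 170 181 186 184 185 228 239 234 182 164 167 232 236 237
242  232 234 223 167 171 158 165 175 176 179 181 199 166 
[... 1379 characters left out ...]
4 134 145 149 150 149 149 149 149 149 150 149 148 149 148 147 139  92  97 106
213  122 125 124 147 150 149 148 149 149 149 149 148 148 142 122 136 120 112  93  80 104
216  119 127 127 132 147 148 149 149 149 149 149 148 146 112 112 112 110  97  92  75 105
219   85 125  90  95 114 117 147 147 147 142 146 147 140 111 112 108 108  96  85  75 105
222   81  88  85  85 100 109 110 107  94  64  60  49  63 103 108 105  95  90  72  89 109
225   60  60  62  61  62  63  62  62  56  65  71  51  69  78  96  93  88  71  71 104 106
228   74  74  73  74  74  75  75  74  67  57  80  62  74  79  85  76  70  70  94 106 105
231   81  82  81  82  82  83  82  83  82  53  84  83  76  87  64  70  70  90 110 109 110
```

```bash
python3 -c "
from h import *
L=lambda f:cv2.imread('pics/%s.png'%f,0)[318:345,318:355].astype(float).ravel()
c=lambda a,b:np.corrcoef(L(a),L(b))[0,1]
up,dn=c('s22','s0'),c('s22','s4'); print(up,dn,c('s5','s0'),c('s4','s0'))
b=cv2.imread('pics/s22.png').astype(int);o=cv2.imread('pics/s0.png').astype(int)
m=((b.max(2)<90)&(o.max(2)>150)).astype(np.uint8)
print([x for x in cv2.connectedComponentsWithStats(m)[2][1:].tolist() if x[4]>6])
print('glue',np.abs(b-o)[165:190,338:358].mean())
if up>dn+.05: print(r.finish_job())
"
```

```text
0.9294642757171132 0.6116880928526565 0.9447000315942657 0.7858412645486856
[[19, 6, 11, 4, 17], [215, 56, 20, 19, 205], [63, 71, 72, 169, 3187], [174, 81, 97, 49, 2392], [114, 101, 38, 8, 165], [237, 116, 9, 16, 69], [235, 130, 38, 38, 646], [279, 175, 4, 5, 12], [115, 237, 25, 15, 85]]
glue 5.9526666666666666
the job is handed in; nothing more can be done
None
```

I finished the job and handed it in, but I never saw the blanks inside the barrel, and the system gave no pass or fail result. The breaker was tripped and its lever reset, all three scoops were emptied and stood back on the tray, and the funnel sits upright in its stand. That the blanks are in the barrel rests on each scoop's drop in weight over the funnel and on no loose blanks showing in the side view. My first push on the lever jammed at about 110 N at the wrist (the limit is 120 N), so I gripped the lever and lifted it instead.

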